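Wind the gastronorm pan up level with the chopping board

ROBOT

A 6-joint arm with a two-finger parallel gripper is mounted at the origin on a cart in front of the work surface, level with it; the furniture and walls round the work are solid. World frame = base frame: x ahead of the robot, y to its left, z up, the work surface at z = 0. Lengths are in m, angles in degrees, forces in N, time in s.
With the tool pointing down it reaches from about 0.25 to 0.725 m from the base axis. Payload 9.7 kg.
Tool frame: the origin (TCP) lies midway between the tips of the shut fingers; the grasp point (between the pads) lies 19 mm behind it (bot.pinch_z is the distance from the TCP to the grasp point, in m); z points along the fingers, y is the direction in which the jaws open and shut (so a half turn about z gives the same grasp; the last joint's range is limited). The gripper opens to 85 mm and grips with 20 to 120 N. Pads are 22 mm wide; open, the fingers measure 114 mm over their backs; the gripper's body (76 mm by 85 mm) begins 54 mm behind the grasp point. The pads swing forward as they close: fully open they stand 13 mm farther back than shut.
Start: joints at [-75.401, 4.979, 10.078, 95.1, 0, 90], TCP at [0.139, -0.532, 0.231] pointing down, gripper open.
Joint ranges: [-179.16, 179.16], [-48.56, 103.87], [-65.8, 70.77], [-126.05, 130.52], [-82.76, 87.17], [-180, 180]. Speed limits (degrees/s): [127.2, 127.2, 147.25, 180, 180, 180].

INTERFACE

Orientations are given as [roll, pitch, yaw] about the fixed x, y, z axes, in that order (R = Rz(yaw) Ry(pitch) Rx(roll)).
In Python, from workcell import bot, imaging gives the robot as it stands.
- The arm moves only by the tool servo_tool, never from a script. Its argument "moves" is a list that holds one entry, the list of rows, each a list of 7 numbers: the turn, a rotation vector about the tool's x, y, z in rad, then the shift along the tool's x, y, z in cm, then the finger opening in cm, from 0 to 8.54. A call has 1 to 12 rows; each row shifts and turns the pose as measured when the row begins, along the tool's axes as they then stand; what a row does not reach is not made up. A row lasts 1/12 s, in which the tool goes at most 41.7 mm and 7.16 degrees, less where a joint would pass 70% of its speed; a pose out of reach is approached as far as the arm can. A call is refused whole if a number of a shift passes 4.17 or a number of a turn 0.125, either way. A call with a gripper value outside its range is refused whole. The fingers move at their own pace and stop on an object; "force" is the grip in N (left out, the last holds). Time passes only in rows, so rows that do not move let the fingers close. It gives the time, the measured TCP pose, the force and the opening at its end, in the units of the state.
- bot.get_obs(): the state, without advancing time (a new reading comes with each control period).
- imaging.camera(name): name is "side" or "top" or "wrist"; returns the picture (420x560x3 uint8, blue, green, red); there is no depth.
- imaging.calibration(name): a dict with "fx", "fy", "cx", "cy" (pixels), "camera_from_world" (4x4, takes a point from world to camera coordinates). Camera axes: x right, y down, z forward; pixel columns grow to the right and rows downward; lengths in m; the calibration is good to about 2 mm. The wrist camera is an equidistant fisheye: a pixel r from the principal point sees the ray r / f radians off the axis. A picture is of the moment at which its call begins: read the wrist's pose just before it. calibration takes no time and is no camera call; for the wrist camera it gives the pose at the moment of the call.
- bot.job_done(): hands the job in, once; it reports no verdict.
The state is a dict: "time": time; "q": joint angles; "qd": joint speeds; "joint_efforts": joint torques, N m; "ee_pos": TCP position; "tcp_rot": TCP orientation; "wrist_force": force on the tool from outside, world axes, zero at the start; "torque": the same for the moment, N m; "opening": finger opening in m.
Only numpy, scipy, OpenCV 4.12 (cv2) and the standard library are available. Lean on these libraries where they do the work, as an engineer would, in place of code of your own. Each camera call takes 0.05 s, during which the arm holds its last target.

TASK

The steel pan sits too low beside the raised chopping board to sweep food across. Push the loose crank handle fully home on the lift's spindle, turning it to find the cross pin and pressing it past the spring balls without forcing it, then wind clockwise until the pan's rim is level with the top of the board. Leave the crank on the spindle and everything else where it stands.

Things in the scene. Friction and masses are not known exactly. Their poses are not given: they have to be found in the camera images.
- crank: Loose dark steel crank handle, 0.24 kg, upright on the table on its hub. Origin: centre of the hub's lower end; +z up, +x along the arm. The round hub is 30 mm wide, 34 mm tall, with a 16.5 mm bore 34 mm deep from below; its lowest 10 mm are cut by four open notches 8.5 mm wide, towards +x, -x, +y and -y. The arm (16 mm wide, z = 38 to 48 mm) runs 55 mm along +x to an upright grip.
- crank_head (a point): Centre of the crank's square head on top of the hub: 28 x 28 mm, sides parallel to the crank's x and y, from 34 to 54 mm above the crank's origin; this point is 44 mm above it, on the hub axis. The arm leaves it on the +x side, so it is gripped from above across y.
- crank_grip (a point): Middle of the crank's upright black grip: a round handle 22 mm in diameter and 50 mm tall (49 to 99 mm above the crank's origin) that spins freely on its own pin, 55 mm from the hub axis; this point is 74 mm above the crank's origin. Axes as the crank's.
- prep_stand: Fixed steel stand: screw column, pan carrier, raised board. Origin: on the table under the spindle's vertical axis; +z up, +y towards pan and board. Column 62 x 54 mm, 160 mm high. Clockwise from above raises the pan, 10 mm a turn. The spindle turns stiffly (0.13 N m, some 2.5 N at the crank's grip), stays where left, and does not yield up or down. The crank must not load it with over 60 N (sum of all contacts).
- spindle_top (a point): Tip of the spindle's drive end, on its axis, 202 mm above the table. Below it: a cone 7 mm long, then a shaft 14 mm thick. 12 mm below the tip two spring balls stick out on opposite sides; pushing the hub over and along them takes about 4 to 10 N; it does not drop home by its own weight. This point does not turn with the spindle.
- cross_pin (a point): Middle of the spindle's cross pin, 25 mm below the tip: 5.5 mm thick, 24 mm end to end. Its direction differs each time and is not measured; this point does not turn with it. The hub's lower end stops on it 180 mm above the table unless two notches lie over it (every quarter turn, 0.13 rad of play each way): then it can be pushed down to 170 mm, fully home.
- board_edge (a point): Middle of the top edge of the wooden chopping board at its end next to the pan, 125 mm above the table. The board is 16 mm thick, 145 mm wide and 430 mm long. Axes as the stand's.
- steel_pan: Small loose steel gastronorm pan, 162 x 176 mm and 67 mm high, empty, standing in the carrier's shallow tray between the column and the board. Origin: centre of its underside, 135 mm from the spindle axis along the stand's +y.
- pan_rim (a point): Centre of the pan's mouth, at the height of its rim, 67 mm above the pan's origin. At the start it is 20 to 30 mm lower than the board's top.
- onion: Bystander: onion, 78 mm across, on the chopping board. Origin: centre of its underside.
- peeler: Bystander: black-handled peeler, 170 x 25 x 18 mm, lying on the table in front of the stand. Origin: centre of its underside.
- dough_scraper: Bystander: dough scraper with a wooden grip, 110 x 169 x 21 mm, lying on the table in front of the column. Origin: centre of its underside.
- salt_shaker: Bystander: small salt shaker, 44 mm across, 90 mm tall, standing behind the column to the right. Origin: centre of its underside.
Not all that is in view belongs to the job. Leave any blue or turquoise look-alike of the crank alone.

How it is judged:
By the outcome, as a careful person would: the job done as asked, in the order asked, and still so for the second after the job is handed in, with the robot touching nothing.
It also fails if it takes over 70 s, if anything falls off the work surface, if the arm or the gripper's body presses on something with over 40 N, if the wrist force passes 120 N, or if a joint passes its speed limit or range.

## Working session

There is one attempt and no reset: what is moved stays moved. The work goes in short steps, Python scripts to look and compute and a tool call to move; the robot and the scene stay as the last step left them, time stands still between calls to the robot, and variables do not carry over. Pictures are saved under pics/ and viewed, and the job is handed in when it is done.

Besides the shell and the picture viewer there is one more tool, called as name(argument=value, ...) on one line, values as JSON. servo_tool: Moves the arm, as the interface text tells. Its arguments: {"type":"object","properties":{"moves":{"type":"array","items":{"type":"array","items":{"type":"array","items":{"type":"number"}}}},"force":{"type":"number"}},"required":["moves"]}

```bash
ls; mkdir -p pics; python3 - <<'E'
from workcell import bot, imaging
import cv2
print(bot.get_obs())
for n in ("side","top","wrist"):
    cv2.imwrite(f"pics/{n}0.png",imaging.camera(n))
    c=imaging.calibration(n);print(n,c)
E
```

```text
pics
{'time': 0.0, 'q': array([-7.54014281e+01,  5.01118358e+00,  1.00342369e+01,  9.50993550e+01,
       -1.04288250e-03,  9.00006625e+01]), 'qd': array([-0.15393613, -0.10321679, -0.09080912,  0.08950485,  0.00886854,
       -0.04559048]), 'joint_efforts': array([-1.04218830e-04, -5.20390213e+01,  4.64799929e+01,  1.64374639e-02,
       -1.45422473e-05, -2.39188876e-05]), 'ee_pos': array([ 0.13856212, -0.53202309,  0.23058032]), 'tcp_rot': array([-1.79923698e+02,  1.04376379e-03,  1.45979109e+01]), 'wrist_force': array([ 0.74249763,  0.30412413, -0.89622183]), 'torque': array([-0.03013558,  0.0073777 , -0.02185105]), 'opening': 0.08583404595661619}
side {'fx': 494.5517418241824, 'fy': 494.5517418241824, 'cx': 275.045069604903, 'cy': 211.48924151342632, 'camera_from_world': array([[ 9.90303063e-01, -1.38922265e-01,  6.68502969e-04,
        -5.54135229e-01],
       [-5.32757761e-02, -3.84210035e-01, -9.21707297e-01,
         1.66036049e-01],
       [ 1.28302511e-01,  9.12733944e-01, -3.87885566e-01,
         1.59918273e+00],
       [ 0.00000000e+00,  0.00000000e+00,  0.00000000e+00,
         1.00000000e+00]])}
top {'fx': 532.7911448080117, 'fy': 532.7911448080117, 'cx': 282.16319858826785, 'cy': 204.34613371564257, 'camera_from_world': array([[ 0.01191232, -0.99990857, -0.00639845,  0.02330295],
       [-0.98480529, -0.0106232 , -0.17333693,  0.56757654],
       [ 0.17325311,  0.00836608, -0.9848418 ,  1.47738521],
       [ 0.        ,  0.        ,  0.        ,  1.        ]])}
wrist {'fx': 325.19226210127806, 'fy': 325.19226210127806, 'cx': 273.4930508991055, 'cy': 211.4546172822044, 'camera_from_world': array([[ 0.25270987, -0.96754127, -0.00126661, -0.54963591],
       [-0.92874116, -0.24294235,  0.28003371, -0.03744035],
       [-0.27125188, -0.06959093, -0.95998933,  0.37918031],
       [ 0.        ,  0.        ,  0.        ,  1.        ]])}
```

View pics/side0.png

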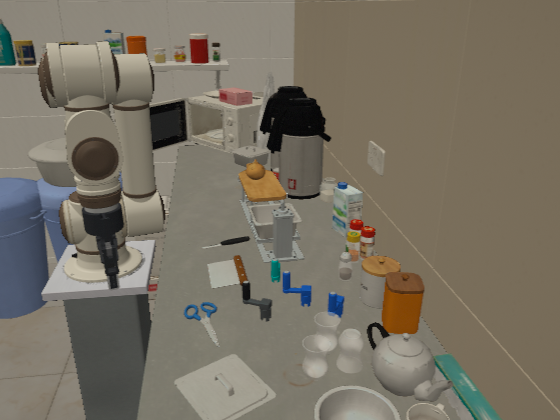

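View pics/top0.png

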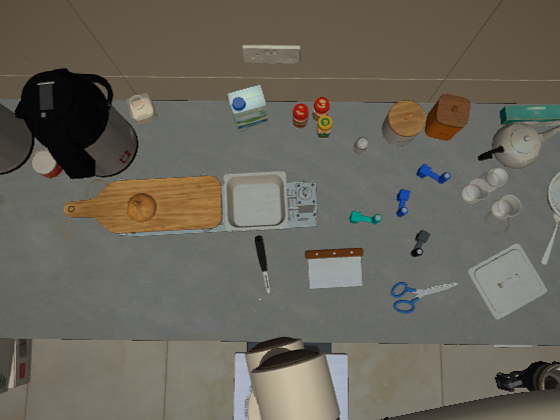

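View pics/wrist0.png

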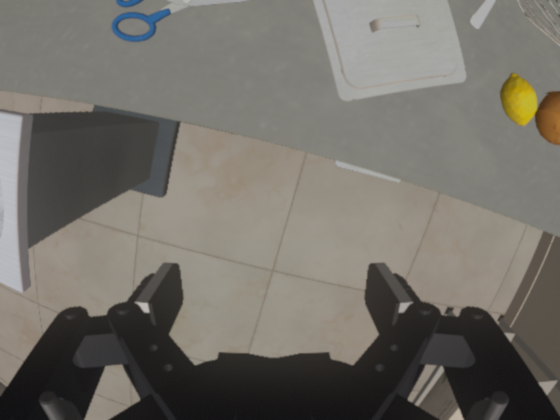

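The side view shows the stand at about (283,230). Crank candidates in the top view are dark (421,243), turquoise (366,217), blue (403,202) and blue (432,173). I choose the dark one, and check it in a crop.

```bash
python3 - <<'E'
import cv2,numpy as np
t=cv2.imread("pics/top0.png");s=cv2.imread("pics/side0.png")
a=cv2.resize(t[160:280,270:450],None,fx=4.4,fy=4.4,interpolation=cv2.INTER_CUBIC)
cv2.imwrite("pics/tc.png",a)
b=cv2.resize(s[140:330,200:360],None,fx=3.15,fy=3.15,interpolation=cv2.INTER_CUBIC)
cv2.imwrite("pics/sc.png",b)
E
```

```text
(no output)
```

View pics/tc.png

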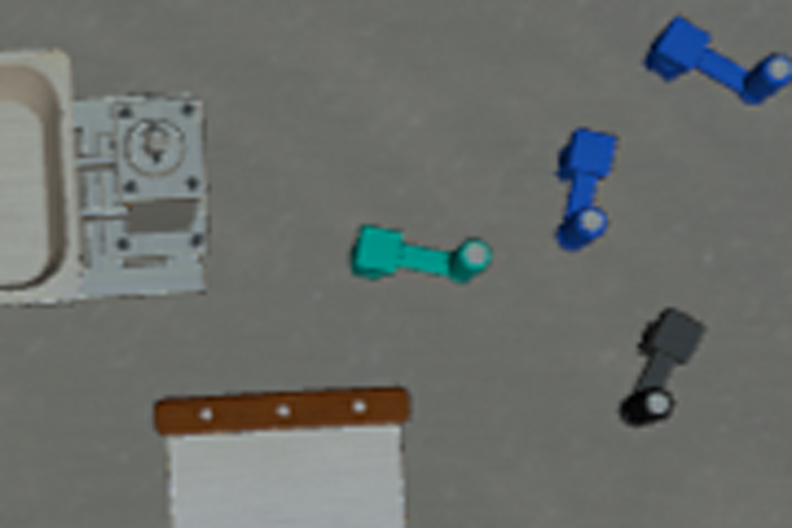

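View pics/sc.png

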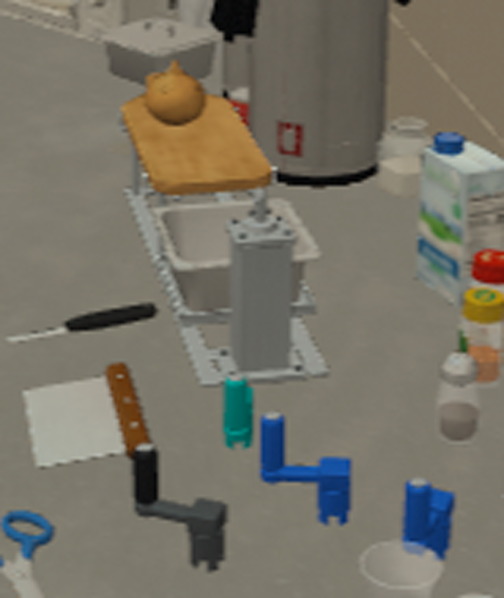

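```bash
cat > h.py <<'E'
import numpy as np, cv2
from workcell import bot, imaging
def ray(name,u,v,c=None):
    c=c or imaging.calibration(name); T=c["camera_from_world"]
    R=T[:3,:3]; o=-R.T@T[:3,3]
    x=(u-c["cx"])/c["fx"]; y=(v-c["cy"])/c["fy"]
    if name=="wrist":
        r=np.hypot(x,y); d=np.array([x/r*np.sin(r),y/r*np.sin(r),np.cos(r)]) if r>1e-9 else np.array([0,0,1.])
    else: d=np.array([x,y,1.])
    return o,R.T@d/np.linalg.norm(d)
def onz(name,u,v,z,c=None):
    o,d=ray(name,u,v,c); return o+d*(z-o[2])/d[2]
def proj(name,p,c=None):
    c=c or imaging.calibration(name); T=c["camera_from_world"]
    q=T[:3,:3]@np.asarray(p)+T[:3,3]
    if name=="wrist":
        th=np.arctan2(np.hypot(q[0],q[1]),q[2]); n=np.hypot(q[0],q[1])
        return c["cx"]+c["fx"]*th*q[0]/n, c["cy"]+c["fy"]*th*q[1]/n
    return c["cx"]+c["fx"]*q[0]/q[2], c["cy"]+c["fy"]*q[1]/q[2]
def tri(r1,r2):
    (o1,d1),(o2,d2)=r1,r2
    A=np.stack([d1,-d2],1); s=np.linalg.lstsq(A,o2-o1,rcond=None)[0]
    a,b=o1+s[0]*d1,o2+s[1]*d2
    return (a+b)/2,np.linalg.norm(a-b)
def st():
    o=bot.get_obs(); print("t",round(o["time"],2),"p",np.round(o["ee_pos"]*1000,1),"rpy",np.round(o["tcp_rot"],2),"q",np.round(o["q"],1),"F",np.round(o["wrist_force"],1),"T",np.round(o["torque"],2),"op",round(o["opening"]*1000,1))
    return o
E
python3 - <<'E'
from h import *
h=onz("top",270+672/4.4,160+335/4.4,.054);g=onz("top",270+657/4.4,160+404/4.4,.099)
print("head",h,"grip",g,np.degrees(np.arctan2(*(g-h)[1::-1])),np.linalg.norm((g-h)[:2]))
print("spindle",onz("top",305.2,193,.202))
# side: spindle tip crop(265,185)
print(tri(ray("top",305.2,193),ray("side",200+263/3.15,140+187/3.15)))
s=onz("side",200+207/3.15,140+508/3.15,.054);print("head side",s)
print("grip side",onz("side",200+147/3.15,140+449/3.15,.099))
for p in [h,s]: print(proj("side",p),proj("top",p))
for k in [(110,195),(165,112)]: pass
E
```

```text
head [ 0.47966314 -0.36821612  0.054     ] grip [ 0.43129575 -0.34593548  0.099     ] 155.26663618285232 0.053252520437535575
spindle [ 0.57088969 -0.03073466  0.202     ]
(array([ 0.57672096, -0.03125136,  0.20031194]), np.float64(0.01081505089458417))
head side [ 0.48198376 -0.37670476  0.054     ]
grip side [ 0.435185   -0.35054836  0.099     ]
(np.float64(264.4484792254927), np.float64(299.56647222766765)) (np.float64(422.7272727272727), np.float64(236.1363636363636))
(np.float64(265.7142857142857), np.float64(301.26984126984127)) (np.float64(425.7118403990753), np.float64(235.35201603657438))
```

```bash
cat >> h.py <<'E'
from scipy.spatial.transform import Rotation as Ro
def to(p,rpy):
    o=st(); R0=Ro.from_euler("xyz",o["tcp_rot"],degrees=True); R1=Ro.from_euler("xyz",rpy,degrees=True)
    d=R0.inv().apply(np.array(p)-o["ee_pos"])*100; r=(R0.inv()*R1).as_rotvec()
    n=max(np.linalg.norm(d)/4.17,np.linalg.norm(r)/.125)
    print("shift cm",np.round(d,3),"rot",np.round(r,4),"rows>=",round(n,2))
E
python3 - <<'E'
from h import *
print(bot.pinch_z)
o=st();T=np.linalg.inv(imaging.calibration("wrist")["camera_from_world"])
R0=Ro.from_euler("xyz",o["tcp_rot"],degrees=True)
print("cam in tool",R0.inv().apply(T[:3,3]-o["ee_pos"]), R0.inv().apply(T[:3,2]),R0.inv().apply(T[:3,0]))
to([.47,-.365,.23],[180,0,155]);to([.47,-.365,.23],[180,0,-25])
E
```

```text
0.0187
t 0.15 p [ 138.6 -532.1  230.7] rpy [-179.94   -0.     14.6 ] q [-75.4   5.   10.   95.1   0.   90. ] F [-0.9 -0.3 -0.6] T [-0.04  0.02  0.04] op 85.5
cam in tool [ 7.06093611e-02  8.16893369e-05 -1.43047772e-01] [-2.80038902e-01 -5.15352580e-05  9.59988651e-01] [6.89164264e-04 9.99999730e-01 2.54719728e-04]
t 0.15 p [ 138.6 -532.1  230.7] rpy [-179.94   -0.     14.6 ] q [-75.4   5.   10.   95.1   0.   90. ] F [-0.9 -0.3 -0.6] T [-0.04  0.02  0.04] op 85.5
shift cm [36.282 -7.816  0.083] rot [-4.0000e-04 -1.2000e-03 -2.4505e+00] rows>= 19.6
t 0.15 p [ 138.6 -532.1  230.7] rpy [-179.94   -0.     14.6 ] q [-75.4   5.   10.   95.1   0.   90. ] F [-0.9 -0.3 -0.6] T [-0.04  0.02  0.04] op 85.5
shift cm [36.282 -7.816  0.083] rot [-1.000e-03  3.000e-04  6.911e-01] rows>= 8.9
```

servo_tool(moves=[[[0, 0, 0, 3.3, -0.7, 0, 8.5], [0, 0, 0, 3.3, -0.7, 0, 8.5], [0, 0, 0, 3.3, -0.7, 0, 8.5], [0, 0, 0, 3.3, -0.7, 0, 8.5], [0, 0, 0, 3.3, -0.7, 0, 8.5], [0, 0, 0, 3.3, -0.7, 0, 8.5], [0, 0, 0, 3.3, -0.7, 0, 8.5], [0, 0, 0, 3.3, -0.7, 0, 8.5], [0, 0, 0, 3.3, -0.7, 0, 8.5], [0, 0, 0, 3.3, -0.7, 0, 8.5], [0, 0, 0, 3.3, -0.8, 0, 8.5]]])

```text
time: 1.07
ee_pos: [0.4788, -0.3607, 0.2269]
tcp_rot: [-179.7, 0.2, 13.9]
wrist_force: [-0.1, -0.7, 0.3]
opening: 0.0852
```

servo_tool(moves=[[[0, 0, -0.124, 0, 0, 0, 8.5], [0, 0, -0.124, 0, 0, 0, 8.5], [0, 0, -0.124, 0, 0, 0, 8.5], [0, 0, -0.124, 0, 0, 0, 8.5], [0, 0, -0.124, 0, 0, 0, 8.5], [0, 0, -0.124, 0, 0, 0, 8.5], [0, 0, -0.124, 0, 0, 0, 8.5], [0, 0, -0.124, 0, 0, 0, 8.5], [0, 0, -0.124, 0, 0, 0, 8.5], [0, 0, -0.124, 0, 0, 0, 8.5], [0, 0, -0.124, 0, 0, 0, 8.5], [0, 0, -0.124, 0, 0, 0, 8.5]]])

```text
time: 2.07
ee_pos: [0.4857, -0.354, 0.22]
tcp_rot: [-179.5, -0.7, 100.1]
wrist_force: [1.2, 0.8, 0.7]
opening: 0.0849
```

```bash
python3 - <<'E'
from h import *
to([.47,-.365,.23],[180,0,155])
E
```

```text
t 2.07 p [ 485.7 -354.   220. ] rpy [-179.47   -0.74  100.07] q [-36.1  12.9  17.7  95.7   0.1  43.8] F [1.2 0.8 0.7] T [-0.01 -0.   -0.01] op 84.9
shift cm [-0.8   -1.743 -0.993] rot [-0.0024 -0.0164 -0.9586] rows>= 7.67
```

servo_tool(moves=[[[0, -0.002, -0.122, 0, -0.2, -0.1, 8.5], [0, -0.002, -0.122, 0, -0.2, -0.1, 8.5], [0, -0.002, -0.122, 0, -0.2, -0.1, 8.5], [0, -0.002, -0.122, 0, -0.2, -0.1, 8.5], [0, -0.002, -0.122, 0, -0.2, -0.1, 8.5], [0, -0.002, -0.122, 0, -0.2, -0.1, 8.5], [0, -0.002, -0.122, 0, 0, -0.1, 8.5], [0, -0.002, -0.115, 0, 0, -0.1, 8.5], [0, 0, 0, 0, 0, 0, 8.5]]])

```text
time: 2.82
ee_pos: [0.4742, -0.3592, 0.2247]
tcp_rot: [-180.0, -0.4, 157.4]
wrist_force: [-0.7, -0.3, -0.4]
opening: 0.0853
```

```bash
python3 - <<'E'
from h import *
st()
cv2.imwrite("pics/w1.png",imaging.camera("wrist"))
E
```

```text
t 2.82 p [ 474.2 -359.2  224.7] rpy [-179.99   -0.42  157.45] q [-37.1  11.6  16.7  95.6  -0.1 -14.5] F [-0.7 -0.3 -0.4] T [ 0.04 -0.01 -0.01] op 85.3
```

View pics/w1.png

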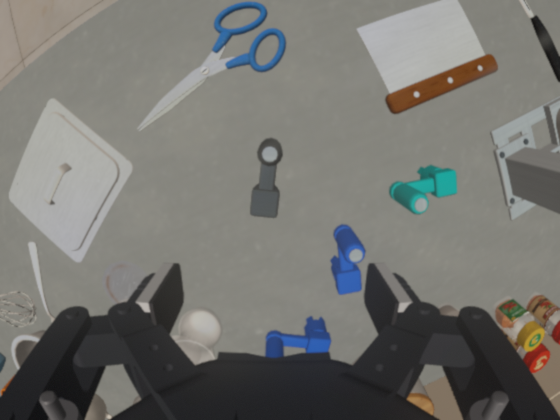

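The dark crank's head is at about (265,202) and its grip top at (270,153), with its arm close to the image's vertical. I'll measure it from a crop.

```bash
python3 - <<'E'
from h import *
im=cv2.imread("pics/w1.png")
c=im[120:240,220:320]
cv2.imwrite("pics/w1c.png",cv2.resize(c,None,fx=5,fy=5,interpolation=cv2.INTER_CUBIC))
E
```

```text
(no output)
```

View pics/w1c.png

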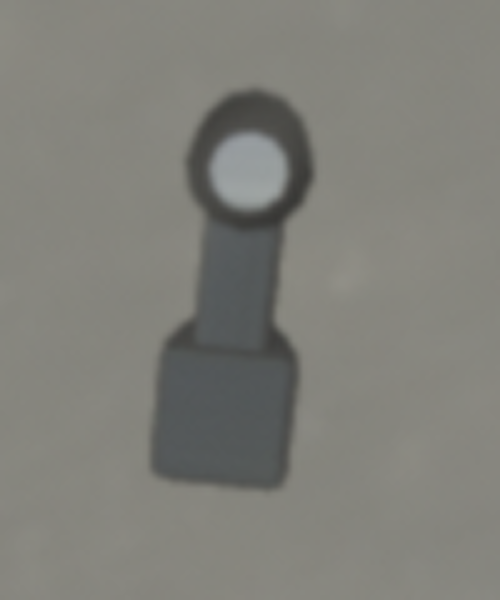

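```bash
python3 - <<'E'
from h import *
P=[(165,348),(297,354),(283,486),(153,474)]
W=np.array([onz("wrist",220+u/5,120+v/5,.054) for u,v in P]);print(W)
h=W.mean(0);print("head",h)
for a,b in [(3,0),(2,1)]:
    d=W[b]-W[a];print(np.linalg.norm(d),np.degrees(np.arctan2(d[1],d[0])))
for a,b in [(0,1),(3,2)]:
    d=W[b]-W[a];print(np.linalg.norm(d),np.degrees(np.arctan2(d[1],d[0]))-90)
g=onz("wrist",220+248/5,120+170/5,.099);d=g-h;print("grip",g,np.degrees(np.arctan2(d[1],d[0])),np.hypot(*d[:2]))
E
```

```text
[[ 0.46258127 -0.37654067  0.054     ]
 [ 0.4738673  -0.35299582  0.054     ]
 [ 0.49789764 -0.36607182  0.054     ]
 [ 0.48537669 -0.38925187  0.054     ]]
head [ 0.47993073 -0.37121504  0.054     ]
0.026099922975660047 150.85504215470846
0.027357613449809623 151.44739216986963
0.026110037804118816 -25.61033638391241
0.026345571576876562 -28.376153396588272
grip [ 0.4326406  -0.34541398  0.099     ] 151.38351554050982 0.05387068758120213
```

```bash
python3 - <<'E'
from h import *
print("blue head",onz("top",270+590/4.4,160+152/4.4,.054),"blue grip",onz("top",270+591/4.4,160+220/4.4,.099))
to([.480,-.3705,.12],[180,0,151.5])
E
```

```text
blue head [ 0.59876041 -0.31899322  0.054     ] blue grip [ 0.54637346 -0.30833345  0.099     ]
t 2.87 p [ 474.2 -359.1  224.6] rpy [-180.     -0.43  157.07] q [-37.1  11.6  16.7  95.6  -0.1 -14.2] F [ 1.2 -0.3  0.1] T [ 0.01 -0.01  0.03] op 85.1
shift cm [-1.059 -0.82  10.453] rot [-0.0004 -0.0076  0.0972] rows>= 2.53
```

servo_tool(moves=[[[0, -0.004, 0.05, -0.5, -0.4, 2, 6], [0, -0.004, 0.05, -0.5, -0.4, 2, 6], [0, 0, 0, 0, 0, 2, 6], [0, 0, 0, 0, 0, 2, 6], [0, 0, 0, 0, 0, 1.5, 6], [0, 0, 0, 0, 0, 0, 6]]])

```text
time: 3.37
ee_pos: [0.4804, -0.3711, 0.1258]
tcp_rot: [-180.0, 0.1, 149.4]
wrist_force: [-0.6, 0.3, -0.7]
opening: 0.06
```

```bash
python3 - <<'E'
from h import *
to([.480,-.3705,.03],[180,0,151.5])
im=imaging.camera("wrist");cv2.imwrite("pics/w2.png",im)
print(proj("wrist",[.48,-.3705,.054]))
E
```

```text
t 3.37 p [ 480.4 -371.1  125.8] rpy [-1.7997e+02  1.1000e-01  1.4940e+02] q [-37.7  11.9   6.1  84.1  -0.   -7.1] F [-0.6  0.3 -0.7] T [0.01 0.06 0.03] op 60.0
shift cm [0.087 0.034 9.575] rot [-0.0006  0.002  -0.0367] rows>= 2.3
(np.float64(274.50588274860934), np.float64(221.3256143707191))
```

View pics/w2.png

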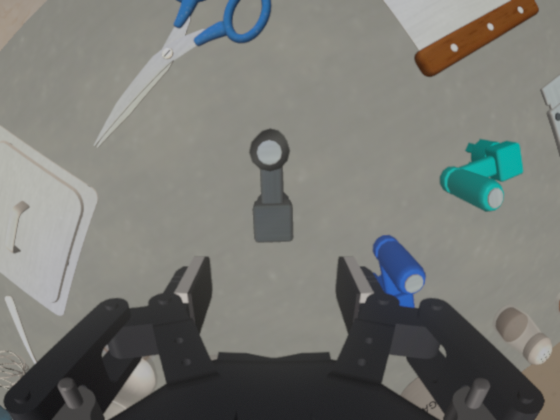

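The head centre is at (273,221), against a predicted (274.5,221.3). I'll descend.

servo_tool(moves=[[[0, 0, -0.012, 0, 0, 2, 6], [0, 0, -0.012, 0, 0, 2, 6], [0, 0, -0.012, 0, 0, 2, 6], [0, 0, 0, 0, 0, 2, 6], [0, 0, 0, 0, 0, 1.2, 6], [0, 0, 0, 0, 0, 0, 6]]])

```text
time: 3.92
ee_pos: [0.4843, -0.3738, 0.0405]
tcp_rot: [-179.9, 0.7, 150.8]
wrist_force: [-0.3, 0.1, 0.3]
opening: 0.06
```

```bash
python3 - <<'E'
from h import *
to([.480,-.3705,.028],[180,0,151.5])
E
```

```text
t 3.92 p [ 484.3 -373.8   40.5] rpy [-179.87    0.74  150.78] q [-37.7  13.2  -1.8  74.3  -0.   -8.4] F [-0.3  0.1  0.3] T [0.01 0.02 0.03] op 60.0
shift cm [0.555 0.08  1.246] rot [-0.0024  0.0129 -0.0125] rows>= 0.33
```

servo_tool(moves=[[[0, 0.013, -0.01, 0.5, 0.1, 0.8, 6], [0, 0, 0, 0, 0, 0.5, 6], [0, 0, 0, 0, 0, 0, 6]]])

```text
time: 4.17
ee_pos: [0.4814, -0.3712, 0.0298]
tcp_rot: [-179.8, 0.1, 151.3]
wrist_force: [0.3, -0.7, -0.0]
opening: 0.0603
```

```bash
python3 - <<'E'
from h import *
to([.480,-.3705,.028],[180,0,151.5])
E
```

```text
t 4.17 p [ 481.4 -371.2   29.8] rpy [-1.7984e+02  1.1000e-01  1.5128e+02] q [-37.6  13.6  -2.6  73.8  -0.1  -8.8] F [ 0.3 -0.7 -0. ] T [ 0.06 -0.   -0.04] op 60.3
shift cm [ 0.154 -0.008  0.184] rot [-0.0029  0.0018 -0.0038] rows>= 0.06
```

Close with a moderate grip.

servo_tool(moves=[[[0, 0, 0, 0.15, 0, 0.15, 4], [0, 0, 0, 0, 0, 0, 2.5], [0, 0, 0, 0, 0, 0, 1.5], [0, 0, 0, 0, 0, 0, 1.5], [0, 0, 0, 0, 0, 0, 1.5], [0, 0, 0, 0, 0, 0, 1.5], [0, 0, 0, 0, 0, 0, 1.5]]], force=60)

```text
time: 4.75
ee_pos: [0.4809, -0.371, 0.0308]
tcp_rot: [-179.8, 0.3, 151.2]
wrist_force: [-0.5, -0.3, -2.9]
opening: 0.0272
```

```bash
python3 - <<'E'
from h import *
st()
im=imaging.camera("wrist");cv2.imwrite("pics/w3.png",im)
E
```

```text
t 4.75 p [ 480.9 -371.    30.8] rpy [-179.81    0.28  151.24] q [-37.6  13.3  -2.8  73.6  -0.1  -8.8] F [-0.5 -0.3 -2.9] T [-0.05  0.01  0.03] op 27.2
```

View pics/w3.png

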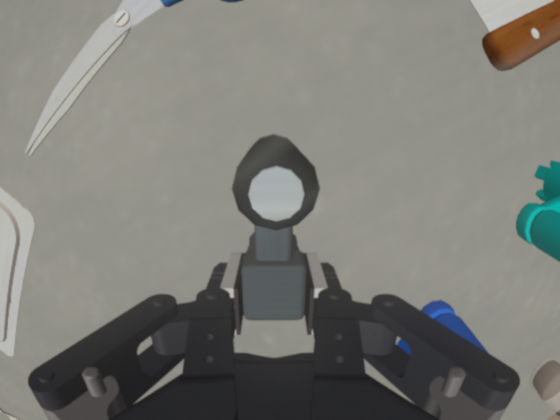

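Gripped square at about 28 mm, with the head top at (247–306, 253–320) and the grip top at (276,193). Next is the hub axis offset in the tool frame.

```bash
python3 - <<'E'
from h import *
o=st(); R0=Ro.from_euler("xyz",o["tcp_rot"],degrees=True)
f=lambda p:np.round(R0.inv().apply(p-o["ee_pos"])*1000,1)
for u,v,z in [(247,253,.054),(302,253,.054),(306,320,.054),(243,320,.054),(276,193.5,.099)]:
    print(f(onz("wrist",u,v,z)))
im=cv2.imread("pics/w3.png")
cv2.imwrite("pics/w3c.png",cv2.resize(im[130:340,200:350],None,fx=2.8,fy=2.8,interpolation=cv2.INTER_CUBIC))
E
```

```text
t 4.8 p [ 480.9 -371.    30.7] rpy [-179.81    0.27  151.24] q [-37.6  13.3  -2.8  73.6  -0.1  -8.8] F [-0.7 -0.4 -2. ] T [ 0.06 -0.02 -0.03] op 26.9
[ 19.1 -11.  -23.3]
[ 19.2  11.1 -23.4]
[-13.8  14.1 -23.2]
[-13.9 -13.9 -23.2]
[ 54.1   0.2 -68.5]
```

View pics/w3c.png

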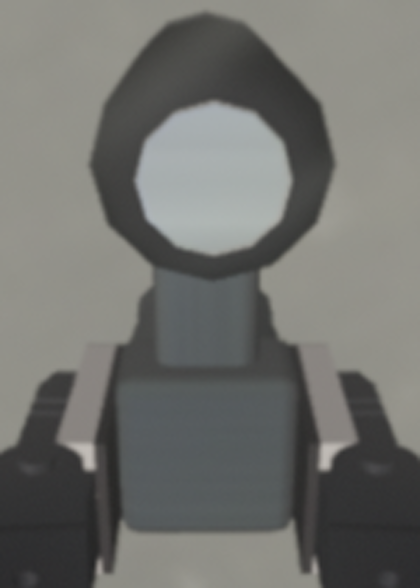

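servo_tool(moves=[[[0, 0, 0, 0, 0, -2, 1.5], [0, 0, 0, 0, 0, -3, 1.5], [0, 0, 0, 0, 0, -3, 1.5], [0, 0, 0, 0, 0, -3, 1.5], [0, 0, 0, 0, 0, -3, 1.5], [0, 0, 0, 0, 0, -3, 1.5], [0, 0, 0, 0, 0, -3, 1.5], [0, 0, 0, 0, 0, -3, 1.5], [0, 0, 0, 0, 0, -3, 1.5], [0, 0, 0, 0, 0, -1, 1.5]]])

```text
time: 5.63
ee_pos: [0.4775, -0.3676, 0.3061]
tcp_rot: [-179.9, -0.4, 151.2]
wrist_force: [0.5, -0.5, -1.1]
opening: 0.0269
```

```bash
python3 - <<'E'
from h import *
st()
im=imaging.camera("wrist");cv2.imwrite("pics/w4.png",im)
t=cv2.imread("pics/top0.png");s=cv2.imread("pics/side0.png")
a=cv2.resize(t[175:235,275:325],None,fx=8,fy=8,interpolation=cv2.INTER_CUBIC)
b=cv2.resize(s[185:245,260:310],None,fx=8,fy=8,interpolation=cv2.INTER_CUBIC)
cv2.imwrite("pics/sp.png",np.hstack([a,b]))
E
```

```text
t 5.63 p [ 477.5 -367.6  306.1] rpy [-179.92   -0.44  151.23] q [-3.750e+01  1.580e+01  3.110e+01  1.057e+02 -1.000e-01 -8.800e+00] F [ 0.5 -0.5 -1.1] T [-0.09 -0.08 -0.03] op 26.9
```

View pics/sp.png

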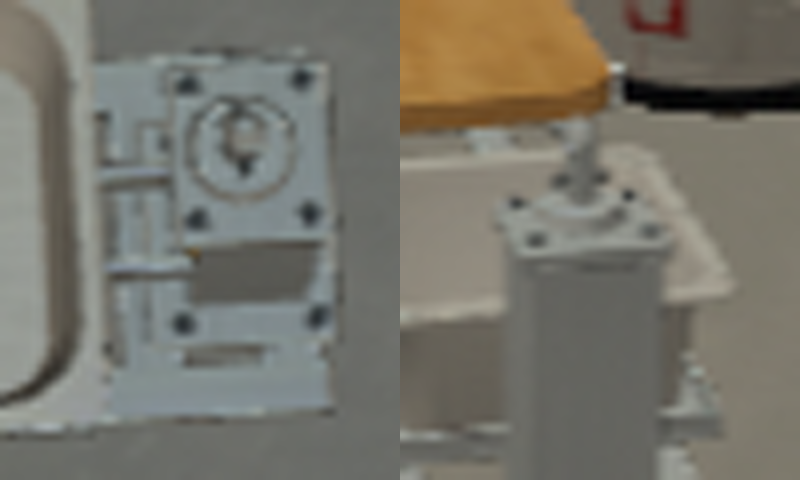

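View pics/w4.png

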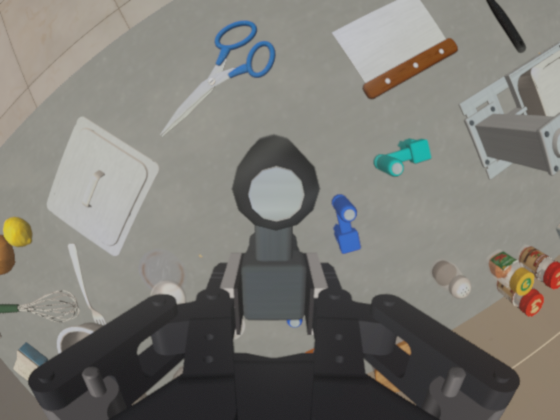

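```bash
python3 - <<'E'
from h import *
for z in (.16,.165,.17): print(z,onz("top",305.4,193.75,z),onz("top",306.2,193.5,z))
print(onz("side",282.75,200.2,.202))
print(onz("top",306.2,193.5,.16), proj("top",[.571,-.031,.202]))
to([.570,-.105,.285],[180,0,151])
E
```

```text
0.16 [ 0.57719262 -0.03275884  0.16      ] [ 0.57789408 -0.03488683  0.16      ]
0.165 [ 0.57620778 -0.03258041  0.165     ] [ 0.57690672 -0.03470077  0.165     ]
0.17 [ 0.57522294 -0.03240198  0.17      ] [ 0.57591936 -0.0345147   0.17      ]
[ 0.57832636 -0.04003991  0.202     ]
[ 0.57789408 -0.03488683  0.16      ] (np.float64(305.3028753286585), np.float64(192.95920148254132))
t 5.68 p [ 477.7 -367.8  306.5] rpy [-179.91   -0.38  151.24] q [-3.750e+01  1.580e+01  3.110e+01  1.056e+02 -1.000e-01 -8.800e+00] F [-1.2  1.5 -0.9] T [0.11 0.03 0.01] op 26.7
shift cm [ 4.538 27.48   2.138] rot [-0.0015 -0.0066  0.0041] rows>= 6.7
```

servo_tool(moves=[[[0, 0, 0, 0.2, 1.5, 0.1, 1.5], [0, 0, 0, 0.5, 3, 0.1, 1.5], [0, 0, 0, 0.5, 3, 0.1, 1.5], [0, 0, 0, 0.5, 3, 0.1, 1.5], [0, 0, 0, 0.5, 3, 0.1, 1.5], [0, 0, 0, 0.5, 3, 0.1, 1.5], [0, 0, 0, 0.5, 3, 0.1, 1.5], [0, 0, 0, 0.5, 3, 0.1, 1.5], [0, 0, 0, 0.5, 3, 0.1, 1.5], [0, 0, 0, 0.2, 1.5, 0.1, 1.5], [0, 0, 0, 0, 0, 0, 1.5]]])

```text
time: 6.6
ee_pos: [0.5713, -0.0944, 0.2809]
tcp_rot: [-179.8, -1.2, 151.0]
wrist_force: [0.1, 0.1, -2.5]
opening: 0.0269
```

```bash
python3 - <<'E'
from h import *
o=st()
im=imaging.camera("wrist");cv2.imwrite("pics/w5.png",im)
print(proj("wrist",[.577,-.034,.202]))
E
```

```text
t 6.6 p [571.3 -94.4 280.9] rpy [-179.79   -1.21  151.02] q [ -9.5  12.   23.5 102.8   0.2  19.5] F [ 0.1  0.1 -2.5] T [-0.03 -0.09 -0.02] op 26.9
(np.float64(353.8207629659767), np.float64(189.9700963740146))
```

View pics/w5.png

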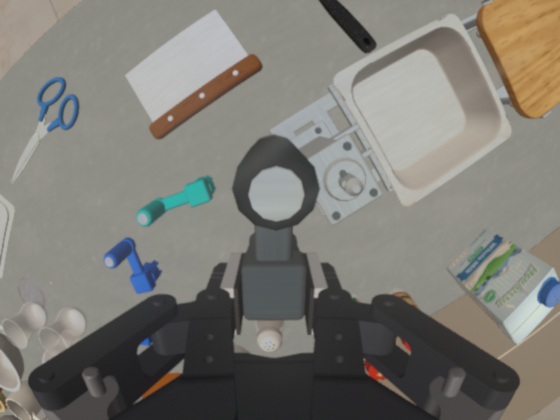

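```bash
python3 - <<'E'
from h import *
im=cv2.imread("pics/w5.png")
cv2.imwrite("pics/w5c.png",cv2.resize(im[140:220,310:400],None,fx=7,fy=7,interpolation=cv2.INTER_CUBIC))
E
```

```text
(no output)
```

View pics/w5c.png

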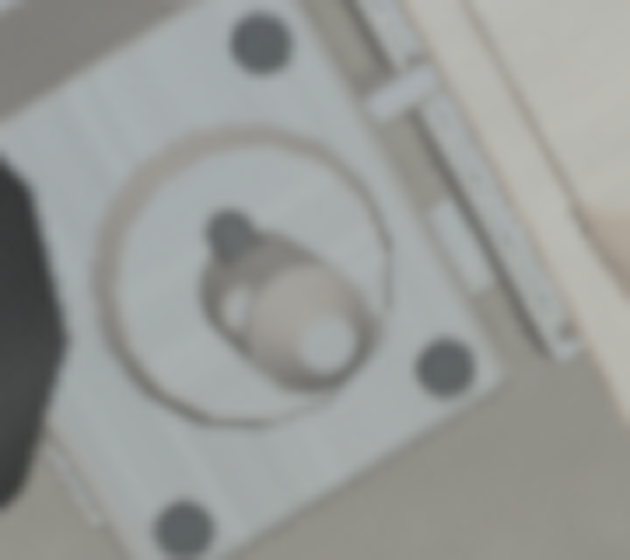

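The tip disc is at (356.9,189.3). One pin end (dark) shows at about (342.5,172.5).

```bash
python3 - <<'E'
from h import *
S=onz("wrist",356.9,189.3,.202); print("tip",S, "2nd:",tri(ray("wrist",356.9,189.3),ray("top",305.2,193)))
for c in [(225,222),(230,232),(215,225)]:
  p=onz("wrist",310+c[0]/7,140+c[1]/7,.177); d=p-S; print(p,np.hypot(*d[:2]),np.degrees(np.arctan2(d[1],d[0])))
# ring center at z~.162
print(onz("wrist",310+243/7,140+277/7,.162),onz("wrist",310+243/7,140+277/7,.16))
bc=[(261,43),(445,367),(184,528)]
print([onz("wrist",310+a/7,140+b/7,.162) for a,b in bc])
to([S[0],S[1],.260],[180,0,151])
E
```

```text
tip [ 0.57764386 -0.03177064  0.202     ] 2nd: (array([ 0.57137939, -0.0318821 ,  0.21354234]), np.float64(0.006258586996217822))
[ 0.56679711 -0.03276737  0.177     ] 0.010892449825377513 -174.74972214038416
[ 0.56807457 -0.03276849  0.177     ] 0.009621178418480768 -174.0469720616713
[ 0.56656261 -0.03393182  0.177     ] 0.01129003088515769 -168.9641374659002
[ 0.57708793 -0.03201794  0.162     ] [ 0.57758735 -0.03178959  0.16      ]
[array([ 0.5532367 , -0.01748047,  0.162     ]), array([ 0.59899791, -0.01439743,  0.162     ]), array([ 0.6013778 , -0.05207729,  0.162     ])]
t 6.65 p [570.9 -95.4 280.8] rpy [-179.76   -1.23  151.01] q [ -9.6  12.   23.5 102.8   0.2  19.4] F [ 0.4 -0.6 -2.7] T [ 0.   -0.04  0.01] op 27.2
shift cm [2.449 5.896 2.111] rot [-0.0042 -0.0215  0.0002] rows>= 1.61
```

servo_tool(moves=[[[0, -0.01, 0, 0.8, 2, 0.5, 1.5], [0, -0.01, 0, 0.8, 2, 0.5, 1.5], [0, 0, 0, 0.8, 1.9, 0.5, 1.5], [0, 0, -0.12, 0, 0, 0, 1.5], [0, 0, -0.12, 0, 0, 0, 1.5], [0, 0, -0.12, 0, 0, 0, 1.5], [0, 0, -0.12, 0, 0, 0, 1.5], [0, 0, -0.12, 0, 0, 0, 1.5], [0, 0, 0, 0, 0, 0, 1.5]]])

```text
time: 7.4
ee_pos: [0.5744, -0.0348, 0.257]
tcp_rot: [-179.8, -0.8, -173.5]
wrist_force: [0.7, -0.1, -2.0]
opening: 0.0274
```

```bash
python3 - <<'E'
from h import *
to([.5775,-.032,.245],[180,0,186])
E
```

```text
t 7.4 p [574.4 -34.8 257. ] rpy [-179.8    -0.76 -173.54] q [-3.3 10.  18.5 99.2 -0.3 -9.8] F [ 0.7 -0.1 -2. ] T [ 0.01 -0.02 -0.06] op 27.4
shift cm [-0.356  0.248  1.191] rot [-0.0035 -0.0133  0.008 ] rows>= 0.3
```

servo_tool(moves=[[[-0.003, -0.013, 0.008, -0.36, 0.25, 0.4, 1.5], [0, 0, 0, 0, 0, 0.4, 1.5], [0, 0, 0, 0, 0, 0, 1.5]]])

```text
time: 7.65
ee_pos: [0.5772, -0.0334, 0.2469]
tcp_rot: [-180.0, -0.0, -174.8]
wrist_force: [-0.1, -0.8, -2.5]
opening: 0.0269
```

```bash
python3 - <<'E'
from h import *
to([.5775,-.032,.240],[180,0,186])
im=imaging.camera("side");cv2.imwrite("pics/s6.png",cv2.resize(im[150:250,230:330],None,fx=6,fy=6,interpolation=cv2.INTER_CUBIC))
cv2.imwrite("pics/w6.png",imaging.camera("wrist"))
E
```

```text
t 7.65 p [577.2 -33.4 246.9] rpy [-1.7999e+02 -3.0000e-02 -1.7476e+02] q [-3.3  9.4 16.7 97.3 -0.  -8.5] F [-0.1 -0.8 -2.5] T [-0.01 -0.02  0.02] op 26.9
shift cm [-0.039  0.136  0.688] rot [-0.0002 -0.0005 -0.0133] rows>= 0.17
```

View pics/s6.png

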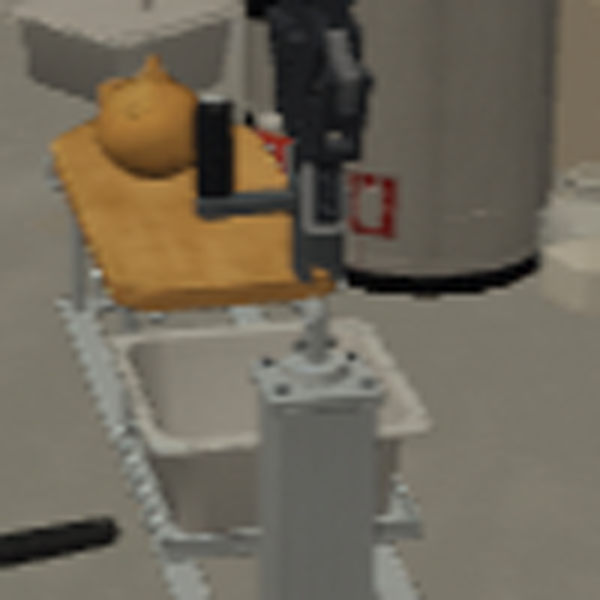

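View pics/w6.png

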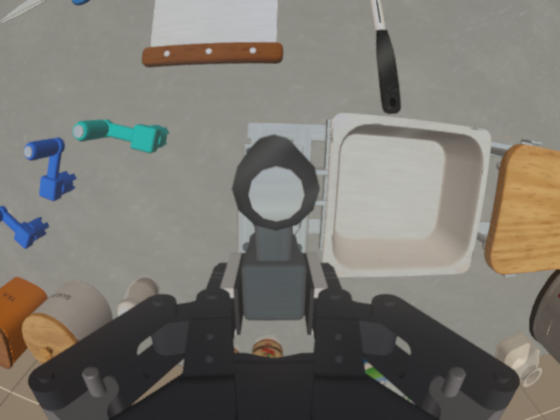

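The hub sits above the spindle, in line in the side view. I'll lower it gently.

servo_tool(moves=[[[0, 0, -0.013, -0.04, 0.13, 0.4, 1.5], [0, 0, 0, 0, 0, 0.4, 1.5], [0, 0, 0, 0, 0, 0.4, 1.5], [0, 0, 0, 0, 0, 0.3, 1.5], [0, 0, 0, 0, 0, 0, 1.5]]])

```text
time: 8.17
ee_pos: [0.5777, -0.0317, 0.2313]
tcp_rot: [-180.0, 0.0, -174.0]
wrist_force: [0.5, 0.3, -2.5]
opening: 0.027
```

```bash
python3 - <<'E'
from h import *
to([.5775,-.032,.225],[180,0,186])
E
```

```text
t 8.17 p [577.7 -31.7 231.3] rpy [-1.7998e+02  2.0000e-02 -1.7401e+02] q [-3.1  9.  14.5 95.5 -0.  -9.1] F [ 0.5  0.3 -2.5] T [-0.02 -0.03  0.04] op 27.0
shift cm [ 0.025 -0.023  0.626] rot [-0.0004  0.0004 -0.0001] rows>= 0.15
```

servo_tool(moves=[[[0, 0, 0, 0, 0, 0.25, 1.5], [0, 0, 0, 0, 0, 0.25, 1.5], [0, 0, 0, 0, 0, 0.25, 1.5], [0, 0, 0, 0, 0, 0, 1.5]]])

```text
time: 8.5
ee_pos: [0.5777, -0.0317, 0.2227]
tcp_rot: [-180.0, 0.0, -174.0]
wrist_force: [-0.7, -0.9, -2.2]
opening: 0.0268
```

```bash
python3 - <<'E'
from h import *
st()
E
```

```text
t 8.5 p [577.7 -31.7 222.7] rpy [-179.98    0.   -174.02] q [-3.1  8.8 13.3 94.5 -0.  -9.1] F [-0.7 -0.9 -2.2] T [-0.02  0.06 -0.02] op 26.8
```

servo_tool(moves=[[[0, 0, 0, 0, 0, 0.2, 1.5], [0, 0, 0, 0, 0, 0.2, 1.5]]])

```text
time: 8.67
ee_pos: [0.5781, -0.0315, 0.2196]
tcp_rot: [-180.0, 0.1, -174.0]
wrist_force: [0.3, 1.4, 2.5]
opening: 0.0269
```

servo_tool(moves=[[[0, 0, 0, 0, 0, 0.2, 1.5], [0, 0, 0, 0, 0, 0.2, 1.5]]])

```text
time: 8.83
ee_pos: [0.5783, -0.0313, 0.2164]
tcp_rot: [-180.0, 0.2, -174.0]
wrist_force: [-1.4, 0.4, 2.3]
opening: 0.0266
```

servo_tool(moves=[[[0, 0, 0, 0, 0, 0.2, 1.5], [0, 0, 0, 0, 0, 0.2, 1.5]]])

```text
time: 9.0
ee_pos: [0.5782, -0.0313, 0.2127]
tcp_rot: [-180.0, 0.3, -174.0]
wrist_force: [-1.5, 1.1, 2.4]
opening: 0.0272
```

servo_tool(moves=[[[0, 0, 0, 0, 0, 0.15, 1.5], [0, 0, 0, 0, 0, 0.15, 1.5]]])

```text
time: 9.17
ee_pos: [0.5781, -0.0314, 0.2095]
tcp_rot: [-180.0, 0.3, -174.0]
wrist_force: [-0.7, 0.3, 2.6]
opening: 0.0269
```

servo_tool(moves=[[[0, 0, 0, 0, 0, 0.15, 1.5], [0, 0, 0, 0, 0, 0.15, 1.5]]])

```text
time: 9.33
ee_pos: [0.5782, -0.0314, 0.2061]
tcp_rot: [-180.0, 0.3, -174.0]
wrist_force: [-0.4, 0.1, 1.4]
opening: 0.0269
```

servo_tool(moves=[[[0, 0, 0, 0, 0, 0.15, 1.5], [0, 0, 0, 0, 0, 0.15, 1.5]]])

```text
time: 9.5
ee_pos: [0.5781, -0.0314, 0.2027]
tcp_rot: [-180.0, 0.3, -174.0]
wrist_force: [-1.2, -0.3, 1.9]
opening: 0.0273
```

servo_tool(moves=[[[0, 0, 0, 0, 0, 0.1, 1.5], [0, 0, 0, 0, 0, 0.1, 1.5]]])

```text
time: 9.67
ee_pos: [0.5781, -0.0314, 0.2002]
tcp_rot: [-180.0, 0.2, -174.0]
wrist_force: [-0.0, 0.5, 1.1]
opening: 0.0273
```

servo_tool(moves=[[[0, 0, 0, 0, 0, 0.1, 1.5]]])

```text
time: 9.75
ee_pos: [0.5782, -0.0314, 0.1993]
tcp_rot: [-180.0, 0.3, -174.0]
wrist_force: [-2.4, -0.1, 10.3]
opening: 0.0268
```

servo_tool(moves=[[[0, 0, 0, 0, 0, 0.08, 1.5]]])

```text
time: 9.83
ee_pos: [0.5782, -0.0314, 0.1993]
tcp_rot: [-180.0, 0.3, -174.0]
wrist_force: [-4.3, 1.1, 10.5]
opening: 0.0275
```

servo_tool(moves=[[[0, 0, 0, 0, 0, 0.0, 1.5]]])

```text
time: 9.92
ee_pos: [0.5781, -0.0314, 0.1995]
tcp_rot: [-180.0, 0.3, -174.0]
wrist_force: [-1.8, 0.3, 0.2]
opening: 0.0267
```

```bash
python3 - <<'E'
from h import *
st()
im=imaging.camera("side");cv2.imwrite("pics/s7f.png",im);cv2.imwrite("pics/s7.png",cv2.resize(im[150:250,230:330],None,fx=6,fy=6,interpolation=cv2.INTER_CUBIC))
E
```

```text
t 9.92 p [578.1 -31.4 199.5] rpy [-179.96    0.32 -174.01] q [-3.1  8.1 10.  91.5  0.  -9.1] F [-1.8  0.3  0.2] T [0.19 0.29 0.05] op 26.7
```

View pics/s7.png

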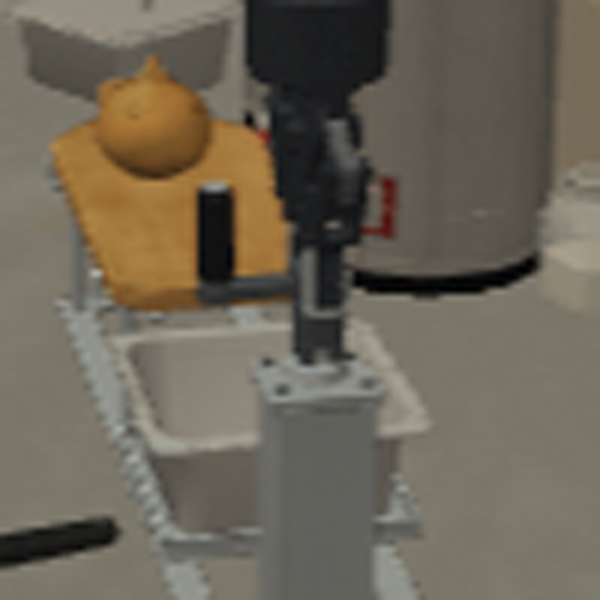

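Fully home: hard stop after about 21 mm of travel from first ball contact, no more than about 13 N pressed. I'll release, rise and look at the pan and board.

servo_tool(moves=[[[0, 0, 0, 0, 0, 0, 6], [0, 0, 0, 0, 0, 0, 6], [0, 0, 0, 0, 0, 0, 6], [0, 0, 0, 0, 0, 0, 6], [0, 0, 0, 0, 0, -1, 6], [0, 0, 0, 0, 0, -2.5, 6], [0, 0, 0, 0, 0, -2.5, 6], [0, 0, 0, 0, 0, -2.5, 6], [0, 0, 0, 0, 0, -2, 6], [0, 0, 0, 0, 0, 0, 6], [0, 0, 0, 0, 0, 0, 6]]])

```text
time: 10.88
ee_pos: [0.5769, -0.0317, 0.3098]
tcp_rot: [-179.9, 0.2, -174.0]
wrist_force: [0.1, -0.4, -0.5]
opening: 0.0597
```

```bash
cat >>h.py <<'E'
import pickle
def snap(name,tag):
    c=imaging.calibration(name); im=imaging.camera(name)
    cv2.imwrite(f"pics/{tag}.png",im); pickle.dump(c,open(f"pics/{tag}.pkl","wb"))
E
python3 - <<'E'
from h import *
st();snap("wrist","a1")
E
```

```text
t 10.88 p [576.9 -31.7 309.8] rpy [-179.94    0.19 -174.03] q [ -3.1  11.5  26.3 104.6  -0.   -9.1] F [ 0.1 -0.4 -0.5] T [ 0.01 -0.06 -0.03] op 59.7
```

View pics/a1.png

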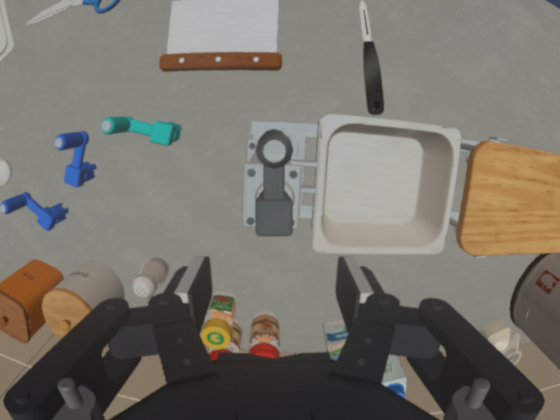

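servo_tool(moves=[[[0, 0, 0, 0, 2.5, 0, 6], [0, 0, 0, 0, 3.5, 0, 6], [0, 0, 0, 0, 3.5, 0, 6], [0, 0, 0, 0, 3.5, 0, 6], [0, 0, 0, 0, 2, 0, 6], [0, 0, 0, 0, 0, 0, 6], [0, 0, 0, 0, 0, 0, 6]]])

```text
time: 11.52
ee_pos: [0.5595, 0.122, 0.3031]
tcp_rot: [-179.9, -0.3, -174.2]
wrist_force: [0.1, -1.0, 0.0]
opening: 0.0598
```

```bash
python3 - <<'E'
from h import *
st();snap("wrist","a2")
E
```

```text
t 11.52 p [559.5 122.  303.1] rpy [-179.88   -0.26 -174.23] q [ 1.230e+01  1.100e+01  2.490e+01  1.042e+02 -1.000e-01  6.600e+00] F [ 0.1 -1.   0. ] T [-0.12 -0.08  0.02] op 59.8
```

View pics/a2.png

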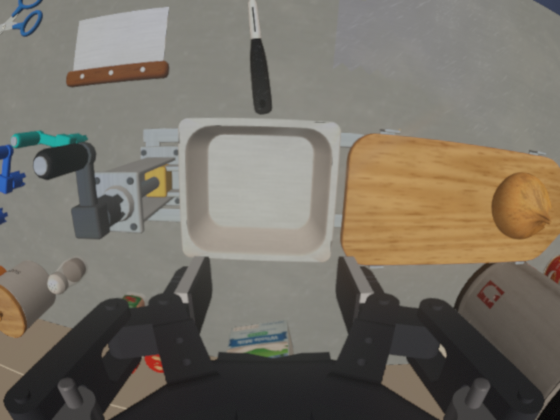

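```bash
python3 - <<'E'
from h import *
a=cv2.imread("pics/a1.png");b=cv2.imread("pics/a2.png")
cv2.imwrite("pics/a1c.png",cv2.resize(a[105:265,305:505],None,fx=4,fy=3.75,interpolation=cv2.INTER_CUBIC)[:600])
cv2.imwrite("pics/a2c.png",cv2.resize(b[110:270,170:370],None,fx=4,fy=3.75,interpolation=cv2.INTER_CUBIC)[:600])
E
```

```text
(no output)
```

View pics/a1c.png

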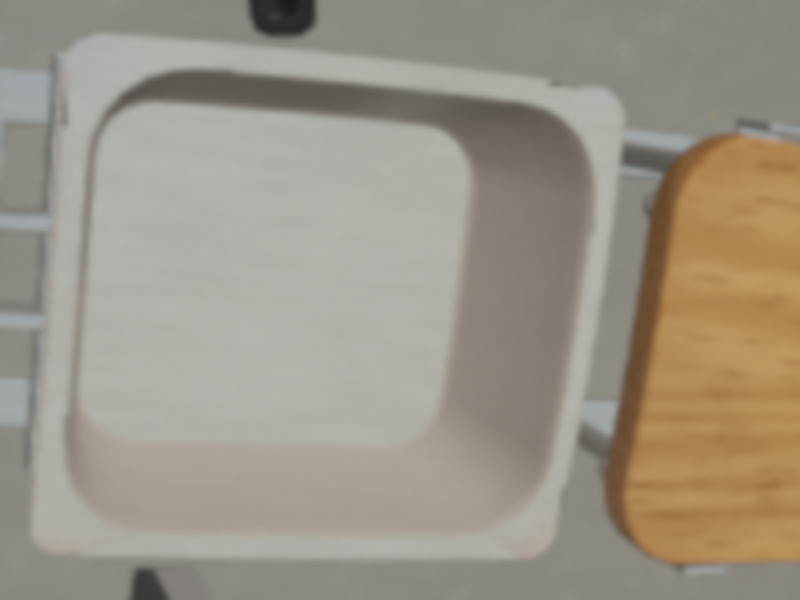

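View pics/a2c.png

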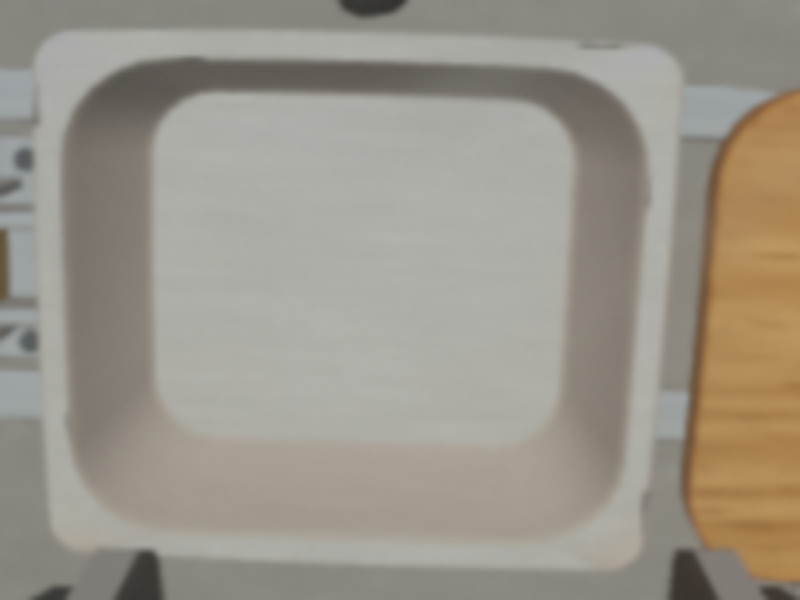

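```bash
cat > edge.py <<'E'
from h import *
def edgepts(img,rows,x0,x1,sign,ch=None):
    g=cv2.GaussianBlur(img,(0,0),0.8).astype(float)
    g=g.mean(2) if ch is None else (g[:,:,2]-g[:,:,0] if ch=="rb" else g[:,:,ch])
    out=[]
    for r in rows:
        a,b=(f(r) if callable(f) else f for f in (x0,x1))
        a,b=int(round(a)),int(round(b))
        d=sign*(g[r,a+1:b+1]-g[r,a-1:b-1])
        k=int(d.argmax())
        if 0<k<len(d)-1:
            s=(d[k-1]-d[k+1])/(2*(d[k-1]-2*d[k]+d[k+1]))
        else: s=0
        out.append((a+k+s,r,d[k]))
    return np.array(out)
def fitline(p):
    A=np.polyfit(p[:,1],p[:,0],2)
    res=p[:,0]-np.polyval(A,p[:,1]); m=abs(res)<max(.4,2*np.median(abs(res)))
    A=np.polyfit(p[m,1],p[m,0],2); return A,np.std(p[m,0]-np.polyval(A,p[m,1]))
def plane(c,A,r0,r1):
    rs=np.linspace(r0,r1,15)
    D=[];
    for r in rs:
        o,d=ray("wrist",np.polyval(A,r),r,c); D.append(d)
    u,s,v=np.linalg.svd(np.array(D)); return o,v[2],s[2]
def line3(o1,n1,o2,n2,x):
    # point on both planes with given world x
    M=np.array([n1,n2,[1,0,0]]); return np.linalg.solve(M,[n1@o1,n2@o2,x])
E
python3 - <<'E'
from edge import *
a=cv2.imread("pics/a1.png");b=cv2.imread("pics/a2.png")
ca=pickle.load(open("pics/a1.pkl","rb"));cb=pickle.load(open("pics/a2.pkl","rb"))
L=lambda x0,y0,x1,y1,w:(lambda r:x0+(x1-x0)*(r-y0)/(y1-y0)-w, lambda r:x0+(x1-x0)*(r-y0)/(y1-y0)+w)
def conv(o,pts): return [(o[0]+u/4,o[1]+v/3.75) for u,v in pts]
rng={}
for tag,img,o in (("a1",a,(305,105)),("a2",b,(170,110))):
    if tag=="a1": pr=conv(o,[(618,180),(568,480)]); bl=conv(o,[(664,240),(624,470)]); pl=conv(o,[(52,150),(33,480)])
    else: pr=conv(o,[(676,150),(650,480)]); bl=conv(o,[(715,200),(690,460)]); pl=conv(o,[(38,150),(52,480)])
    for nm,q,sg,ch in (("pr",pr,-1,None),("bl",bl,1,"rb"),("pl",pl,1,None)):
        (x0,y0),(x1,y1)=q
        f=L(x0,y0,x1,y1,4)
        rows=range(int(y0)+2,int(y1)-1)
        P=edgepts(img,rows,f[0],f[1],sg,ch)
        A,s=fitline(P); print(tag,nm,np.round(P[::12,:],1).tolist(),"std",round(s,2))
        rng[tag,nm]=plane(ca if tag=="a1" else cb,A,rows[0],rows[-1])
for nm in("pr","bl","pl"):
    o1,n1,s1=rng["a1",nm];o2,n2,s2=rng["a2",nm]
    print(nm,[np.round(line3(o1,n1,o2,n2,x)*1000,1) for x in(.54,.57,.60)],s1,s2)
E
```

```text
a1 pr [[458.7, 155.0, 24.7], [457.2, 167.0, 27.0], [455.7, 179.0, 25.7], [453.8, 191.0, 24.0], [451.9, 203.0, 23.3], [449.0, 215.0, 8.0], [447.4, 227.0, 21.7]] std 0.09
a1 bl [[467.0, 171.0, 24.0], [465.0, 183.0, 25.0], [463.0, 195.0, 25.0], [461.0, 207.0, 24.0], [459.0, 219.0, 30.0]] std 0.28
a1 pl [[318.1, 147.0, 29.0], [317.2, 159.0, 26.7], [316.4, 171.0, 25.3], [315.8, 183.0, 24.7], [315.0, 195.0, 22.0], [314.4, 207.0, 19.0], [313.3, 219.0, 23.7], [313.1, 231.0, 21.0]] std 0.26
a2 pr [[338.9, 152.0, 23.3], [338.0, 164.0, 24.3], [337.2, 176.0, 23.7], [336.2, 188.0, 21.7], [335.1, 200.0, 22.3], [334.2, 212.0, 23.0], [332.3, 224.0, 8.7], [331.9, 236.0, 20.7]] std 0.09
a2 bl [[347.6, 165.0, 30.0], [346.5, 177.0, 30.0], [345.3, 189.0, 31.0], [344.2, 201.0, 33.0], [342.8, 213.0, 32.0], [341.5, 225.0, 39.0]] std 0.1
a2 pl [[177.9, 152.0, 47.7], [178.3, 164.0, 17.3], [179.1, 176.0, 8.0], [179.4, 188.0, 14.0], [179.1, 200.0, 46.7], [180.6, 212.0, 5.0], [180.5, 224.0, 21.0], [181.2, 236.0, 21.7]] std 0.3
pr [array([540. , 189.5,  99.8]), array([570. , 191.4,  99.8]), array([600. , 193.3,  99.9])] 0.00013073651304736095 3.398408623453325e-05
bl [array([540. , 197.6, 110. ]), array([570. , 199. , 111.5]), array([600. , 200.4, 113. ])] 0.0035594126427364327 0.00016575031103311562
pl [array([540. ,  13.3,  95.7]), array([570. ,  15.4,  96. ]), array([600. ,  17.5,  96.3])] 0.0005569925899784396 0.0024138524054018126
```

```bash
python3 - <<'E'
from h import *
ca=pickle.load(open("pics/a1.pkl","rb"));cb=pickle.load(open("pics/a2.pkl","rb"))
a=cv2.imread("pics/a1.png")
cv2.imwrite("pics/a1g.png",cv2.resize(a[110:250,235:320],None,fx=4.2,fy=4.2,interpolation=cv2.INTER_CUBIC))
print(onz("wrist",275,150,.269,ca), proj("wrist",[.5234,-.0372,.269],ca))
E
```

```text
[ 0.52310653 -0.03662064  0.269     ] (np.float64(273.9236514230392), np.float64(150.4050704995238))
```

View pics/a1g.png

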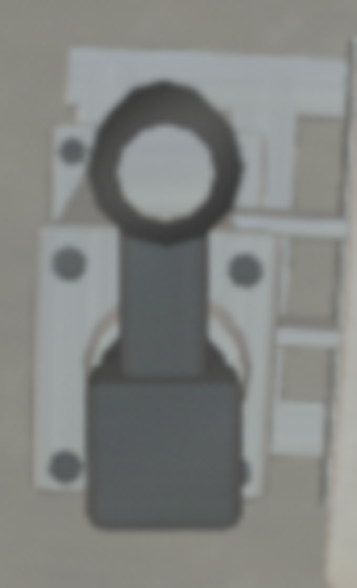

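```bash
python3 - <<'E'
from h import *
to([.5233,-.0370,.30],[180,0,-174])
E
```

```text
t 11.57 p [559.5 121.7 303. ] rpy [-179.89   -0.28 -174.26] q [ 1.230e+01  1.100e+01  2.490e+01  1.042e+02 -1.000e-01  6.600e+00] F [ 0.   0.2 -0.9] T [-0.07  0.03 -0.01] op 60.3
shift cm [  5.186 -15.426   0.355] rot [-0.0018 -0.0049 -0.0046] rows>= 3.9
```

servo_tool(moves=[[[0, 0, 0, 0.9, -2.6, 0, 6], [0, 0, 0, 1.1, -3.2, 0, 6], [0, 0, 0, 1.1, -3.2, 0, 6], [0, 0, 0, 1.1, -3.2, 0, 6], [0, 0, 0, 0.9, -2.6, 0, 6], [0, 0, 0, 0, 0, 0, 6]]])

```text
time: 12.07
ee_pos: [0.5211, -0.0411, 0.2997]
tcp_rot: [-179.8, -0.6, -174.3]
wrist_force: [-1.0, 0.4, -0.0]
opening: 0.06
```

```bash
python3 - <<'E'
from h import *
to([.5233,-.0370,.236],[180,0,-174])
E
```

```text
t 12.07 p [521.1 -41.1 299.7] rpy [-179.82   -0.58 -174.32] q [ -4.4   3.9  16.7 103.3  -0.3 -10. ] F [-1.   0.4 -0. ] T [0.07 0.04 0.  ] op 60.0
shift cm [-0.319  0.407  6.361] rot [-0.0031 -0.0101 -0.0055] rows>= 1.53
```

servo_tool(moves=[[[0, -0.01, -0.005, -0.3, 0.4, 1, 6], [0, 0, 0, 0, 0, 2, 5], [0, 0, 0, 0, 0, 2, 5], [0, 0, 0, 0, 0, 1.2, 5], [0, 0, 0, 0, 0, 0, 5]]])

```text
time: 12.48
ee_pos: [0.5225, -0.0455, 0.2354]
tcp_rot: [-179.8, 0.1, -174.8]
wrist_force: [-0.8, 0.9, 0.2]
opening: 0.0499
```

```bash
python3 - <<'E'
from h import *
to([.5233,-.0370,.236],[180,0,-174])
E
```

```text
t 12.48 p [522.5 -45.5 235.4] rpy [-1.7976e+02  1.2000e-01 -1.7478e+02] q [ -4.9   1.4   6.8  95.2  -0.2 -10.1] F [-0.8  0.9  0.2] T [0.03 0.1  0.01] op 49.9
shift cm [-0.16   0.84  -0.066] rot [-0.0042  0.002  -0.0136] rows>= 0.21
```

servo_tool(moves=[[[-0.004, 0, -0.013, -0.16, 0.84, 0, 5], [0, 0, 0, 0, 0, 0, 5], [0, 0, 0, 0, 0, 0, 5]]])

```text
time: 12.73
ee_pos: [0.523, -0.0377, 0.2361]
tcp_rot: [180.0, 0.1, -174.1]
wrist_force: [-0.4, 0.3, 0.5]
opening: 0.0499
```

```bash
python3 - <<'E'
from h import *
to([.5233,-.0370,.236],[180,0,-174])
E
```

```text
t 12.73 p [523.  -37.7 236.1] rpy [ 1.7999e+02  9.0000e-02 -1.7411e+02] q [ -4.1   1.5   6.9  95.4   0.  -10. ] F [-0.4  0.3  0.5] T [-0.08  0.02 -0.03] op 49.9
shift cm [-0.041  0.068  0.01 ] rot [ 0.0003  0.0016 -0.0019] rows>= 0.02
```

servo_tool(moves=[[[0, 0, 0, -0.04, 0.07, 0, 3], [0, 0, 0, 0, 0, 0, 1.5], [0, 0, 0, 0, 0, 0, 1.5], [0, 0, 0, 0, 0, 0, 1.5], [0, 0, 0, 0, 0, 0, 1.5]]], force=40)

```text
time: 13.15
ee_pos: [0.5244, -0.0365, 0.2382]
tcp_rot: [-180.0, 0.3, -174.0]
wrist_force: [0.3, -0.2, -1.8]
opening: 0.0203
```

```bash
cat > orb.py <<'E'
from h import *
import sys
C=np.array([.5780,-.0314]); Rr=.055
def plan(step,n,C=C,Rr=Rr,lead=0):
    o=st(); yaw=np.radians(o["tcp_rot"][2]); tx=np.array([np.cos(yaw),np.sin(yaw)]);ty=np.array([np.sin(yaw),-np.cos(yaw)])
    d=o["ee_pos"][:2]-C; a=np.arctan2(d[1],d[0]); print("ang",round(np.degrees(a),1),"rad mm",round(np.hypot(*d)*1000,2), "dz",236-o["ee_pos"][2]*1000)
    p=o["ee_pos"][:2]
    for i in range(1,n+1):
        t=a-np.radians(step)*i; q=C+Rr*np.array([np.cos(t),np.sin(t)])
        s=(q-p)*100; print("[0,0,0,%.2f,%.2f,0,1.5],"%(s@tx,s@ty),end=" "); p=q
    print()
if __name__=="__main__": plan(float(sys.argv[1]),int(sys.argv[2]))
E
python3 orb.py 8 6
```

```text
t 13.15 p [524.4 -36.5 238.2] rpy [-179.99    0.26 -174.05] q [ -4.    1.5   7.2  95.5   0.  -10. ] F [ 0.3 -0.2 -1.8] T [-0.01  0.08 -0.01] op 20.3
ang -174.6 rad mm 53.84 dz -2.231563367193047
[0,0,0,0.06,0.77,0,1.5], [0,0,0,-0.17,0.75,0,1.5], [0,0,0,-0.27,0.72,0,1.5], [0,0,0,-0.37,0.67,0,1.5], [0,0,0,-0.46,0.62,0,1.5], [0,0,0,-0.54,0.55,0,1.5],
```

servo_tool(moves=[[[0, 0, 0, -0.03, 0.6, 0, 1.5], [0, 0, 0, -0.12, 0.6, 0, 1.5], [0, 0, 0, -0.2, 0.6, 0, 1.5]]])

```text
time: 13.4
ee_pos: [0.5253, -0.0182, 0.2383]
tcp_rot: [-179.9, 0.2, -174.2]
wrist_force: [-1.9, -3.0, -0.8]
opening: 0.0207
```

```bash
python3 orb.py 8 6
```

```text
t 13.4 p [525.3 -18.2 238.3] rpy [-1.7992e+02  1.7000e-01 -1.7416e+02] q [-2.   1.6  7.3 95.5 -0.1 -7.8] F [-1.9 -3.  -0.8] T [-0.63  0.53 -0.03] op 20.7
ang 166.0 rad mm 54.33 dz -2.341787119595125
[0,0,0,-0.25,0.72,0,1.5], [0,0,0,-0.40,0.65,0,1.5], [0,0,0,-0.49,0.59,0,1.5], [0,0,0,-0.57,0.51,0,1.5], [0,0,0,-0.64,0.43,0,1.5], [0,0,0,-0.69,0.34,0,1.5],
```

servo_tool(moves=[[[0, 0, 0, -0.3, 0.72, 0, 1.5], [0, 0, 0, -0.4, 0.65, 0, 1.5], [0, 0, 0, -0.49, 0.59, 0, 1.5], [0, 0, 0, -0.57, 0.51, 0, 1.5], [0, 0, 0, -0.64, 0.43, 0, 1.5], [0, 0, 0, -0.69, 0.34, 0, 1.5]]])

```text
time: 13.9
ee_pos: [0.5549, 0.0201, 0.2374]
tcp_rot: [-179.6, 0.1, -174.2]
wrist_force: [0.4, -8.2, -4.2]
opening: 0.0206
```

```bash
python3 orb.py 10 8
```

```text
t 13.9 p [554.9  20.1 237.4] rpy [-1.7960e+02  1.0000e-01 -1.7416e+02] q [ 2.3  5.7 11.6 95.7 -0.4 -3.6] F [ 0.4 -8.2 -4.2] T [-1.99 -0.03  0.02] op 20.6
ang 114.2 rad mm 56.47 dz -1.369588931558269
[0,0,0,-0.98,0.08,0,1.5], [0,0,0,-0.96,0.06,0,1.5], [0,0,0,-0.95,-0.11,0,1.5], [0,0,0,-0.92,-0.27,0,1.5], [0,0,0,-0.86,-0.43,0,1.5], [0,0,0,-0.77,-0.57,0,1.5], [0,0,0,-0.66,-0.70,0,1.5], [0,0,0,-0.53,-0.80,0,1.5],
```

servo_tool(moves=[[[0, 0, 0, -0.98, 0.0, 0, 1.5], [0, 0, 0, -0.96, -0.03, 0, 1.5], [0, 0, 0, -0.94, -0.2, 0, 1.5], [0, 0, 0, -0.9, -0.35, 0, 1.5], [0, 0, 0, -0.84, -0.48, 0, 1.5]]])

```text
time: 14.32
ee_pos: [0.6032, 0.0198, 0.2367]
tcp_rot: [-179.8, -0.2, -173.9]
wrist_force: [-5.3, -3.8, -1.5]
opening: 0.0205
```

```bash
python3 orb.py 10 8
```

```text
t 14.32 p [603.2  19.8 236.7] rpy [-179.83   -0.24 -173.93] q [ 2.  13.  19.7 97.  -0.2 -4.1] F [-5.3 -3.8 -1.5] T [-0.93  1.36 -0.01] op 20.5
ang 63.8 rad mm 57.06 dz -0.7474226608869685
[0,0,0,-0.65,-0.76,0,1.5], [0,0,0,-0.65,-0.70,0,1.5], [0,0,0,-0.52,-0.81,0,1.5], [0,0,0,-0.37,-0.88,0,1.5], [0,0,0,-0.21,-0.94,0,1.5], [0,0,0,-0.04,-0.96,0,1.5], [0,0,0,0.12,-0.95,0,1.5], [0,0,0,0.29,-0.92,0,1.5],
```

```bash
sed -i 's/C=np.array(\[.5780,-.0314\])/C=np.array([.5791,-.0297])/' orb.py; python3 orb.py 10 10
```

```text
t 14.32 p [603.2  19.8 236.7] rpy [-179.83   -0.24 -173.93] q [ 2.  13.  19.7 97.  -0.2 -4.1] F [-5.3 -3.8 -1.5] T [-0.93  1.36 -0.01] op 20.5
ang 64.0 rad mm 55.05 dz -0.7474226608869685
[0,0,0,-0.76,-0.58,0,1.5], [0,0,0,-0.65,-0.70,0,1.5], [0,0,0,-0.52,-0.80,0,1.5], [0,0,0,-0.37,-0.88,0,1.5], [0,0,0,-0.21,-0.93,0,1.5], [0,0,0,-0.05,-0.96,0,1.5], [0,0,0,0.12,-0.95,0,1.5], [0,0,0,0.28,-0.92,0,1.5], [0,0,0,0.44,-0.85,0,1.5], [0,0,0,0.58,-0.76,0,1.5],
```

servo_tool(moves=[[[0, 0, 0, -0.76, -0.58, 0, 1.5], [0, 0, 0, -0.65, -0.7, 0, 1.5], [0, 0, 0, -0.52, -0.8, 0, 1.5], [0, 0, 0, -0.37, -0.88, 0, 1.5], [0, 0, 0, -0.21, -0.93, 0, 1.5], [0, 0, 0, -0.05, -0.96, 0, 1.5]]])

```text
time: 14.82
ee_pos: [0.6354, -0.0217, 0.2355]
tcp_rot: [179.8, -0.7, -173.6]
wrist_force: [-3.9, 2.1, 1.6]
opening: 0.0207
```

```bash
python3 orb.py 10 10
```

```text
t 14.82 p [635.4 -21.7 235.5] rpy [ 179.77   -0.66 -173.64] q [-2.  18.3 26.  98.5  0.1 -8.4] F [-3.9  2.1  1.6] T [0.76 1.13 0.01] op 20.7
ang 8.0 rad mm 56.88 dz 0.502633189186156
[0,0,0,0.24,-0.96,0,1.5], [0,0,0,0.22,-0.93,0,1.5], [0,0,0,0.38,-0.88,0,1.5], [0,0,0,0.53,-0.80,0,1.5], [0,0,0,0.66,-0.70,0,1.5], [0,0,0,0.77,-0.57,0,1.5], [0,0,0,0.86,-0.43,0,1.5], [0,0,0,0.92,-0.28,0,1.5], [0,0,0,0.95,-0.11,0,1.5], [0,0,0,0.96,0.06,0,1.5],
```

servo_tool(moves=[[[0, -0.01, 0, 0.2, -0.96, 0, 1.5], [0, 0, 0, 0.22, -0.93, 0, 1.5], [0, 0, 0, 0.38, -0.88, 0, 1.5], [0, 0, 0, 0.53, -0.8, 0, 1.5], [0, 0, 0, 0.66, -0.7, 0, 1.5], [0, 0, 0, 0.77, -0.57, 0, 1.5], [0, 0, 0, 0.86, -0.43, 0, 1.5]]])

```text
time: 15.4
ee_pos: [0.6055, -0.081, 0.2364]
tcp_rot: [179.3, 0.3, -173.6]
wrist_force: [-1.0, 9.0, -0.0]
opening: 0.0206
```

```bash
python3 orb.py 10 10
```

```text
t 15.4 p [605.5 -81.  236.4] rpy [ 179.34    0.32 -173.55] q [ -8.   13.6  20.4  96.7   0.7 -14.4] F [-1.  9. -0.] T [ 2.23  0.29 -0.04] op 20.6
ang -62.8 rad mm 57.65 dz -0.403337724662407
[0,0,0,1.02,-0.01,0,1.5], [0,0,0,0.95,-0.10,0,1.5], [0,0,0,0.96,0.07,0,1.5], [0,0,0,0.93,0.24,0,1.5], [0,0,0,0.87,0.39,0,1.5], [0,0,0,0.79,0.54,0,1.5], [0,0,0,0.69,0.67,0,1.5], [0,0,0,0.56,0.78,0,1.5], [0,0,0,0.42,0.86,0,1.5], [0,0,0,0.26,0.92,0,1.5],
```

servo_tool(moves=[[[0.01, 0, 0, 1.0, 0.08, 0, 1.5], [0, 0, 0, 0.95, 0.0, 0, 1.5], [0, 0, 0, 0.95, 0.15, 0, 1.5], [0, 0, 0, 0.91, 0.3, 0, 1.5], [0, 0, 0, 0.84, 0.45, 0, 1.5], [0, 0, 0, 0.76, 0.57, 0, 1.5], [0, 0, 0, 0.66, 0.7, 0, 1.5]]])

```text
time: 15.98
ee_pos: [0.543, -0.0736, 0.2376]
tcp_rot: [-179.5, 1.3, -173.9]
wrist_force: [3.9, 0.1, -0.7]
opening: 0.0207
```

```bash
python3 orb.py 10 10
```

```text
t 15.98 p [543.  -73.6 237.6] rpy [-179.5     1.3  -173.89] q [ -7.6   3.4   9.1  94.3  -0.2 -13.7] F [ 3.9  0.1 -0.7] T [-0.14 -0.89  0.02] op 20.7
ang -129.5 rad mm 56.86 dz -1.5898445327628394
[0,0,0,0.48,0.87,0,1.5], [0,0,0,0.47,0.83,0,1.5], [0,0,0,0.32,0.90,0,1.5], [0,0,0,0.16,0.95,0,1.5], [0,0,0,-0.01,0.96,0,1.5], [0,0,0,-0.18,0.94,0,1.5], [0,0,0,-0.34,0.90,0,1.5], [0,0,0,-0.49,0.83,0,1.5], [0,0,0,-0.62,0.73,0,1.5], [0,0,0,-0.74,0.61,0,1.5],
```

servo_tool(moves=[[[-0.008, 0.02, 0, 0.46, 0.87, 0, 1.5], [0, 0, 0, 0.42, 0.83, 0, 1.5], [0, 0, 0, 0.27, 0.9, 0, 1.5], [0, 0, 0, 0.11, 0.95, 0, 1.5], [0, 0, 0, -0.06, 0.96, 0, 1.5], [0, 0, 0, -0.23, 0.93, 0, 1.5], [0, 0, 0, -0.39, 0.87, 0, 1.5]]])

```text
time: 16.57
ee_pos: [0.5275, -0.0097, 0.2381]
tcp_rot: [-179.6, 0.1, -174.1]
wrist_force: [2.2, -3.7, -2.5]
opening: 0.0205
```

```bash
python3 orb.py 10 10;python3 - <<'E'
from h import *
im=imaging.camera("wrist");cv2.imwrite("pics/b1.png",im)
E
```

```text
t 16.57 p [527.5  -9.7 238.1] rpy [-1.7957e+02  7.0000e-02 -1.7410e+02] q [-0.8  1.9  7.6 95.6 -0.4 -6.7] F [ 2.2 -3.7 -2.5] T [-1.11 -0.47 -0.01] op 20.5
ang 158.8 rad mm 55.29 dz -2.061347344788544
[0,0,0,-0.54,0.80,0,1.5], [0,0,0,-0.64,0.71,0,1.5], [0,0,0,-0.76,0.59,0,1.5], [0,0,0,-0.85,0.45,0,1.5], [0,0,0,-0.91,0.29,0,1.5], [0,0,0,-0.95,0.13,0,1.5], [0,0,0,-0.96,-0.03,0,1.5], [0,0,0,-0.94,-0.20,0,1.5], [0,0,0,-0.89,-0.36,0,1.5], [0,0,0,-0.81,-0.51,0,1.5],
```

View pics/b1.png

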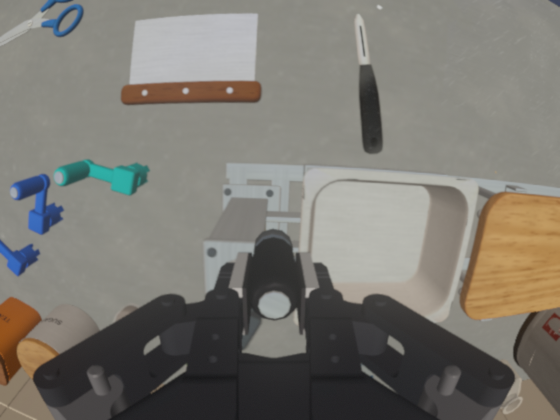

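servo_tool(moves=[[[-0.007, 0, 0, -0.55, 0.75, 0, 1.5], [0, 0, 0, -0.66, 0.66, 0, 1.5], [0, 0, 0, -0.77, 0.54, 0, 1.5], [0, 0, 0, -0.86, 0.4, 0, 1.5], [0, 0, 0, -0.92, 0.24, 0, 1.5], [0, 0, 0, -0.96, 0.06, 0, 1.5], [0, 0, 0, -0.95, -0.1, 0, 1.5], [0, 0, 0, -0.92, -0.28, 0, 1.5]]])

```text
time: 17.28
ee_pos: [0.5944, 0.0241, 0.236]
tcp_rot: [-179.6, -0.4, -174.0]
wrist_force: [-4.7, -4.5, 0.8]
opening: 0.0208
```

```bash
python3 orb.py 10 9
```

```text
t 17.28 p [594.4  24.1 236. ] rpy [-179.63   -0.36 -173.98] q [ 2.5 11.8 18.2 96.8 -0.4 -3.5] F [-4.7 -4.5  0.8] T [-1.4   1.19 -0.01] op 20.8
ang 74.2 rad mm 55.93 dz 0.032963569751927935
[0,0,0,-0.82,-0.52,0,1.5], [0,0,0,-0.77,-0.58,0,1.5], [0,0,0,-0.66,-0.70,0,1.5], [0,0,0,-0.52,-0.80,0,1.5], [0,0,0,-0.38,-0.88,0,1.5], [0,0,0,-0.22,-0.93,0,1.5], [0,0,0,-0.05,-0.96,0,1.5], [0,0,0,0.11,-0.95,0,1.5], [0,0,0,0.28,-0.92,0,1.5],
```

servo_tool(moves=[[[-0.006, 0, 0, -0.82, -0.53, 0, 1.5], [0, 0, 0, -0.74, -0.62, 0, 1.5], [0, 0, 0, -0.62, -0.73, 0, 1.5], [0, 0, 0, -0.48, -0.82, 0, 1.5], [0, 0, 0, -0.33, -0.9, 0, 1.5], [0, 0, 0, -0.16, -0.94, 0, 1.5], [0, 0, 0, 0.02, -0.96, 0, 1.5], [0, -0.01, 0, 0.2, -0.94, 0, 1.5]]])

```text
time: 17.95
ee_pos: [0.6361, -0.0322, 0.2354]
tcp_rot: [179.3, 0.2, -173.6]
wrist_force: [-0.3, 2.7, 5.3]
opening: 0.021
```

```bash
python3 orb.py 10 9
```

```text
t 17.95 p [636.1 -32.2 235.4] rpy [ 1.7934e+02  1.7000e-01 -1.7363e+02] q [-3.2 17.6 25.2 97.5  0.7 -9.6] F [-0.3  2.7  5.3] T [0.87 0.44 0.06] op 21.0
ang -2.6 rad mm 57.02 dz 0.5737559787271778
[0,0,0,0.43,-0.90,0,1.5], [0,0,0,0.39,-0.88,0,1.5], [0,0,0,0.54,-0.80,0,1.5], [0,0,0,0.67,-0.69,0,1.5], [0,0,0,0.77,-0.56,0,1.5], [0,0,0,0.86,-0.42,0,1.5], [0,0,0,0.92,-0.27,0,1.5], [0,0,0,0.95,-0.10,0,1.5], [0,0,0,0.96,0.07,0,1.5],
```

servo_tool(moves=[[[0.01, 0, 0, 0.37, -0.9, 0, 1.5], [0, 0, 0, 0.42, -0.86, 0, 1.5], [0, 0, 0, 0.57, -0.77, 0, 1.5], [0, 0, 0, 0.7, -0.65, 0, 1.5], [0, 0, 0, 0.81, -0.51, 0, 1.5], [0, 0, 0, 0.89, -0.36, 0, 1.5], [0, 0, 0, 0.94, -0.18, 0, 1.5], [0, 0, 0, 0.96, 0.0, 0, 1.5]]])

```text
time: 18.62
ee_pos: [0.5894, -0.0849, 0.2375]
tcp_rot: [179.7, 1.2, -173.7]
wrist_force: [3.6, -1.6, 2.5]
opening: 0.0209
```

```bash
python3 orb.py 10 9
```

```text
t 18.62 p [589.4 -84.9 237.5] rpy [ 179.7     1.19 -173.65] q [ -8.5  10.4  16.8  95.3   0.6 -14.8] F [ 3.6 -1.6  2.5] T [-0.22 -0.76 -0.02] op 20.9
ang -79.4 rad mm 56.13 dz -1.532457741280183
[0,0,0,0.97,0.13,0,1.5], [0,0,0,0.94,0.18,0,1.5], [0,0,0,0.90,0.34,0,1.5], [0,0,0,0.82,0.49,0,1.5], [0,0,0,0.73,0.63,0,1.5], [0,0,0,0.61,0.74,0,1.5], [0,0,0,0.47,0.84,0,1.5], [0,0,0,0.32,0.91,0,1.5], [0,0,0,0.15,0.95,0,1.5],
```

servo_tool(moves=[[[0, 0.018, 0, 0.97, 0.15, 0, 1.5], [0, 0, 0, 0.93, 0.22, 0, 1.5], [0, 0, 0, 0.88, 0.38, 0, 1.5], [0, 0, 0, 0.79, 0.54, 0, 1.5], [0, 0, 0, 0.68, 0.68, 0, 1.5], [0, 0, 0, 0.55, 0.78, 0, 1.5], [0, 0, 0, 0.4, 0.87, 0, 1.5], [0, 0, 0, 0.24, 0.93, 0, 1.5]]])

```text
time: 19.28
ee_pos: [0.5264, -0.0487, 0.238]
tcp_rot: [-179.9, 0.2, -174.0]
wrist_force: [1.4, -2.5, 1.8]
opening: 0.0204
```

```bash
python3 orb.py 10 9
```

```text
t 19.28 p [526.4 -48.7 238. ] rpy [-1.7990e+02  1.7000e-01 -1.7397e+02] q [ -5.2   2.    7.7  95.5  -0.1 -11.3] F [ 1.4 -2.5  1.8] T [-0.64 -0.47 -0.05] op 20.4
ang -160.2 rad mm 56.0 dz -2.0157344867700147
[0,0,0,0.05,0.97,0,1.5], [0,0,0,-0.02,0.96,0,1.5], [0,0,0,-0.19,0.94,0,1.5], [0,0,0,-0.35,0.89,0,1.5], [0,0,0,-0.50,0.82,0,1.5], [0,0,0,-0.63,0.72,0,1.5], [0,0,0,-0.75,0.60,0,1.5], [0,0,0,-0.84,0.46,0,1.5], [0,0,0,-0.91,0.31,0,1.5],
```

servo_tool(moves=[[[0, 0, 0, 0.03, 0.96, 0, 1.5], [0, 0, 0, -0.06, 0.96, 0, 1.5], [0, 0, 0, -0.23, 0.93, 0, 1.5], [0, 0, 0, -0.39, 0.88, 0, 1.5], [0, 0, 0, -0.54, 0.79, 0, 1.5], [0, 0, 0, -0.67, 0.68, 0, 1.5], [0, 0, 0, -0.79, 0.55, 0, 1.5], [0, 0, 0, 0, 0, 0, 1.5], [0, 0, 0, 0, 0, 0, 1.5]]])

```text
time: 20.03
ee_pos: [0.55, 0.0188, 0.2359]
tcp_rot: [-179.2, 0.2, -173.8]
wrist_force: [0.2, -5.5, 6.3]
opening: 0.0206
```

```bash
python3 orb.py 10 9; python3 - <<'E'
from h import *
snap("side","s8")
snap("wrist","w8")
E
```

```text
t 20.03 p [550.   18.8 235.9] rpy [-1.7922e+02  1.5000e-01 -1.7382e+02] q [ 2.4  4.9 10.5 95.4 -0.8 -3.8] F [ 0.2 -5.5  6.3] T [-1.87 -0.29  0.  ] op 20.6
ang 121.0 rad mm 56.58 dz 0.07052374051164634
[0,0,0,-0.97,0.18,0,1.5], [0,0,0,-0.94,0.16,0,1.5], [0,0,0,-0.96,-0.00,0,1.5], [0,0,0,-0.94,-0.17,0,1.5], [0,0,0,-0.90,-0.33,0,1.5], [0,0,0,-0.83,-0.48,0,1.5], [0,0,0,-0.73,-0.62,0,1.5], [0,0,0,-0.61,-0.74,0,1.5], [0,0,0,-0.48,-0.83,0,1.5],
```

View pics/w8.png

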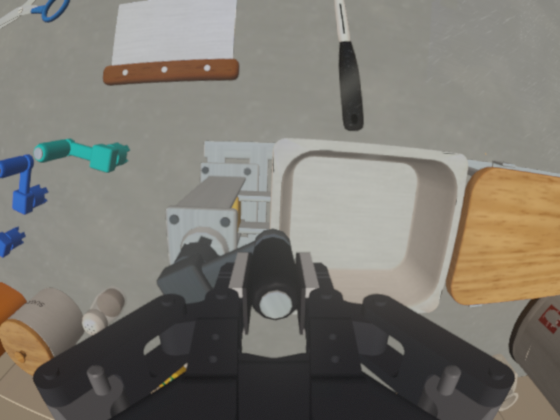

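Rim and board end are both visible at about (463,150)–(440,300) and (470,170)–(450,300). I've wound about 784°; now release and measure with closer views.

servo_tool(moves=[[[0, 0, 0, 0, 0, 0, 4.5], [0, 0, 0, 0, 0, 0, 4.5], [0, 0, 0, 0, 0, 0, 4.5], [0, 0, 0, 0, 0, -1, 4.5], [0, 0, 0, 0, 0, -2, 4.5], [0, 0, 0, 0, 0, -2, 4.5], [0, 0, 0, 0, 0, -1, 4.5], [0, 0, 0, 0, 0, 0, 4.5], [0, 0, 0, 0, 0, 0, 4.5]]])

```text
time: 20.88
ee_pos: [0.5488, 0.0255, 0.2973]
tcp_rot: [-179.6, -0.3, -173.6]
wrist_force: [-0.1, -0.9, -1.5]
opening: 0.0448
```

```bash
python3 - <<'E'
from h import *
to([.585,.12,.29],[180,0,180])
E
```

```text
t 20.88 p [548.8  25.5 297.3] rpy [-179.6    -0.28 -173.58] q [  2.9   7.3  20.1 103.   -0.4  -3.5] F [-0.1 -0.9 -1.5] T [ 0.01 -0.04 -0.03] op 44.8
shift cm [-4.654  8.987  0.647] rot [-0.0072 -0.0045  0.1121] rows>= 2.43
```

servo_tool(moves=[[[0, 0, 0.03, -1.2, 2.2, 0, 2], [0, 0, 0.03, -1.2, 2.2, 0, 2], [0, 0, 0.03, -1.2, 2.2, 1, 2], [0, 0, 0.02, -1.1, 2.2, 2, 2], [0, 0, 0, 0, 0, 3, 2], [0, 0, 0, 0, 0, 3, 2], [0, 0, 0, 0, 0, 2, 2], [0, 0, 0, 0, 0, 0, 2], [0, 0, 0, 0, 0, 0, 2]]])

```text
time: 21.63
ee_pos: [0.5892, 0.1213, 0.1776]
tcp_rot: [-179.6, -0.5, 179.8]
wrist_force: [-0.3, -0.1, 0.4]
opening: 0.0201
```

```bash
python3 - <<'E'
from h import *
to([.585,.12,.20],[180,0,180])
snap("wrist","c1")
E
```

```text
t 21.63 p [589.2 121.3 177.6] rpy [-179.63   -0.49  179.78] q [11.8 11.9 11.9 90.5 -0.3 12. ] F [-0.3 -0.1  0.4] T [-0.04 -0.01 -0.01] op 20.1
shift cm [ 0.44  -0.147 -2.24 ] rot [-0.0065 -0.0085 -0.0038] rows>= 0.55
```

View pics/c1.png

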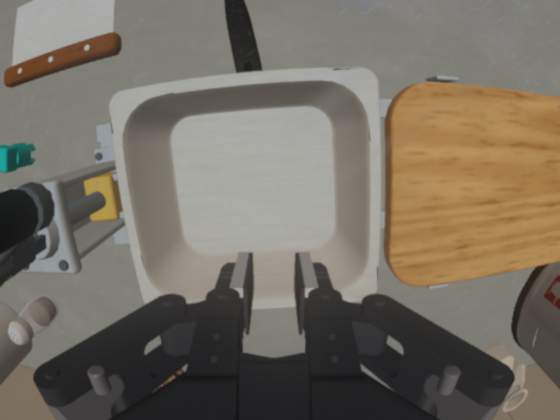

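Good view: the pan's right rim is at about (380,70–300) and the board end at about (387,100–270). Now a second view from further left.

servo_tool(moves=[[[0, 0, 0, 0, 2.5, 0, 2], [0, 0, 0, 0, 3.5, 0, 2], [0, 0, 0, 0, 3.5, 0, 2], [0, 0, 0, 0, 3, 0, 2], [0, 0, 0, 0, 0, 0, 2], [0, 0, 0, 0, 0, 0, 2], [0, 0, 0, 0, 0, 0, 2]]])

```text
time: 22.27
ee_pos: [0.593, 0.2503, 0.1884]
tcp_rot: [-179.9, 0.2, 179.5]
wrist_force: [0.0, -0.4, 0.1]
opening: 0.02
```

```bash
python3 - <<'E'
from h import *
st()
snap("wrist","c2")
a=cv2.imread("pics/c1.png");b=cv2.imread("pics/c2.png")
cv2.imwrite("pics/c1c.png",cv2.resize(a[120:200,340:440],None,fx=7,fy=7,interpolation=cv2.INTER_CUBIC))
E
```

```text
t 22.27 p [593.  250.3 188.4] rpy [-179.89    0.19  179.49] q [23.  17.4 19.7 92.2 -0.2 23.5] F [ 0.  -0.4  0.1] T [-0.01  0.07 -0.01] op 20.0
```

View pics/c2.png

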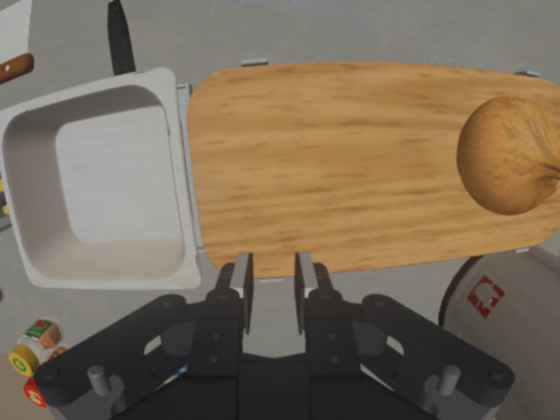

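View pics/c1c.png

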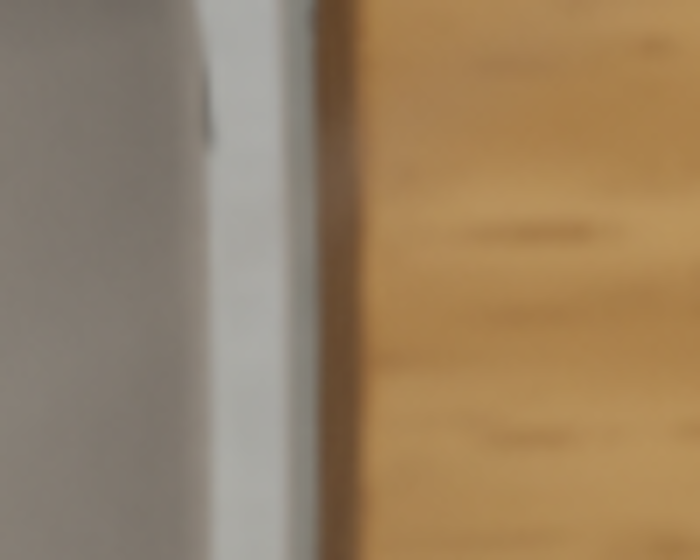

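```bash
python3 - <<'E'
from h import *
b=cv2.imread("pics/c2.png")
cv2.imwrite("pics/c2c.png",cv2.resize(b[120:200,150:250],None,fx=7,fy=7,interpolation=cv2.INTER_CUBIC))
E
```

```text
(no output)
```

View pics/c2c.png

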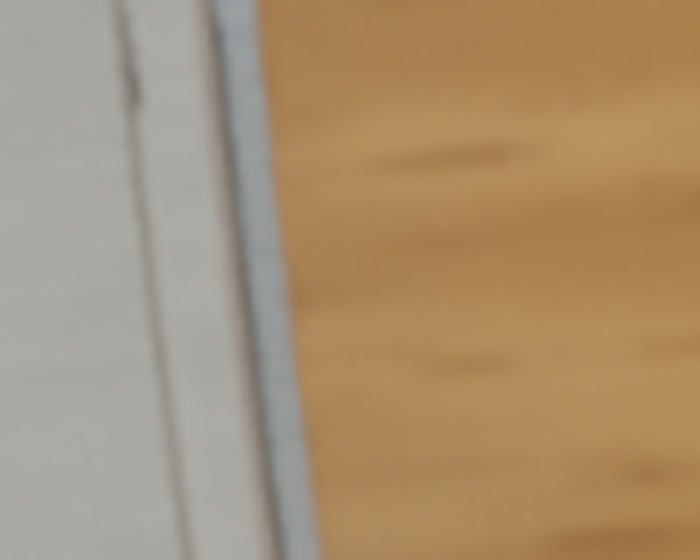

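```bash
cat > meas.py <<'E'
from edge import *
def meas(t1,t2,W,r0=115,r1=205):
    pl={}
    for tag in (t1,t2):
        im=cv2.imread(f"pics/{tag}.png");c=pickle.load(open(f"pics/{tag}.pkl","rb"))
        for nm,sg,ch in (("pan",-1,None),("board",1,"rb")):
            (xa,ya,xb,yb,w)=W[tag,nm]
            f=lambda r:xa+(xb-xa)*(r-ya)/(yb-ya)
            P=edgepts(im,range(r0,r1),lambda r:f(r)-w,lambda r:f(r)+w,sg,ch)
            A,s=fitline(P);pl[tag,nm]=plane(c,A,r0,r1)[:2]
            print(tag,nm,"std",round(s,2),np.round(P[::18,:2],1).tolist())
    out={}
    for nm in("pan","board"):
        out[nm]=[line3(*pl[t1,nm],*pl[t2,nm],x)*1000 for x in(.55,.575,.60)]
        print(nm,np.round(out[nm],2).tolist())
    print("board-pan dz",np.round([b[2]-p[2] for p,b in zip(out["pan"],out["board"])],2))
E
python3 - <<'E'
from meas import *
W={("c1","pan"):(380.2,125,380.5,195,3.5),("c1","board"):(391.2,125,391.2,195,3),
("c2","pan"):(150+204/7,127,150+246/7,160,2.5),("c2","board"):(150+262/7,127,150+290/7,160,3)}
meas("c1","c2",W,118,198)
E
```

```text
c1 pan std 0.08 [[379.6, 118.0], [380.0, 136.0], [380.7, 154.0], [380.6, 172.0], [380.6, 190.0]]
c1 board std 0.12 [[390.6, 118.0], [390.9, 136.0], [390.8, 154.0], [391.0, 172.0], [390.8, 190.0]]
c2 pan std 0.23 [[177.3, 118.0], [179.7, 136.0], [182.0, 154.0], [185.0, 172.0], [188.0, 190.0]]
c2 board std 0.07 [[186.2, 118.0], [187.9, 136.0], [189.9, 154.0], [191.9, 172.0], [194.3, 190.0]]
pan [[550.0, 190.34, 119.85], [575.0, 192.5, 118.58], [600.0, 194.67, 117.32]]
board [[550.0, 196.29, 123.41], [575.0, 197.92, 123.34], [600.0, 199.54, 123.27]]
board-pan dz [3.57 4.76 5.94]
```

```bash
python3 - <<'E'
from meas import *
b=cv2.imread("pics/c2.png").astype(int)
for r in (127,155,185): print(r,[(x,*b[r,x]) for x in range(176,196)])
a=cv2.imread("pics/c1.png").astype(int)
print([(x,*a[155,x]) for x in range(374,395)])
W={("c1","pan"):(380.2,125,380.5,195,3.5),("c1","board"):(391.2,125,391.2,195,3),
("c2","pan"):(178.3,127,187,185,2.5),("c2","board"):(150+262/7,127,150+290/7,160,3)}
meas("c1","c2",W,118,198)
E
```

```text
127 [(176, np.int64(165), np.int64(170), np.int64(171)), (177, np.int64(162), np.int64(167), np.int64(169)), (178, np.int64(150), np.int64(157), np.int64(162)), (179, np.int64(135), np.int64(144), np.int64(152)), (180, np.int64(114), np.int64(123), np.int64(131)), (181, np.int64(113), np.int64(116), np.int64(119)), (182, np.int64(142), np.int64(142), np.int64(139)), (183, np.int64(156), np.int64(155), np.int64(150)), (184, np.int64(158), np.int64(157), np.int64(152)), (185, np.int64(157), np.int64(156), np.int64(153)), (186, np.int64(147), np.int64(149), np.int64(152)), (187, np.int64(112), np.int64(131), np.int64(154)), (188, np.int64(84), np.int64(124), np.int64(161)), (189, np.int64(80), np.int64(126), np.int64(165)), (190, np.int64(81), np.int64(128), np.int64(166)), (191, np.int64(82), np.int64(128), np.int64(167)), (192, np.int64(82), np.int64(128), np.int64(166)), (193, np.int64(83), np.int64(128), np.int64(167)), (194, np.int64(81), np.int64(127), np.int64(167)), (195, np.int64(80), np.int64(127), np.int64(166))]
155 [(176, np.int64(164), np.int64(169), np.int64(170)), (177, 
[... 2979 characters left out ...]
np.int64(154)), (393, np.int64(78), np.int64(127), np.int64(167)), (394, np.int64(81), np.int64(131), np.int64(171))]
c1 pan std 0.08 [[379.6, 118.0], [380.0, 136.0], [380.7, 154.0], [380.6, 172.0], [380.6, 190.0]]
c1 board std 0.12 [[390.6, 118.0], [390.9, 136.0], [390.8, 154.0], [391.0, 172.0], [390.8, 190.0]]
c2 pan std 0.1 [[177.3, 118.0], [179.7, 136.0], [181.9, 154.0], [184.0, 172.0], [186.5, 190.0]]
c2 board std 0.07 [[186.2, 118.0], [187.9, 136.0], [189.9, 154.0], [191.9, 172.0], [194.3, 190.0]]
pan [[550.0, 190.01, 120.86], [575.0, 191.75, 120.89], [600.0, 193.49, 120.92]]
board [[550.0, 196.29, 123.41], [575.0, 197.92, 123.34], [600.0, 199.54, 123.27]]
board-pan dz [2.56 2.45 2.34]
```

```bash
python3 - <<'E'
from h import *
to([.593,.17,.31],[180,0,180])
to([.550,.017,.31],[180,0,180])
E
```

```text
t 22.32 p [593.2 249.9 188.6] rpy [-179.9     0.21  179.46] q [22.9 17.4 19.7 92.2 -0.2 23.5] F [ 0.2  0.9 -0.1] T [-0.04 -0.01 -0.  ] op 20.3
shift cm [ -0.105  -8.006 -12.124] rot [-0.0018  0.0037 -0.0094] rows>= 3.48
t 22.32 p [593.2 249.9 188.6] rpy [-179.9     0.21  179.46] q [22.9 17.4 19.7 92.2 -0.2 23.5] F [ 0.2  0.9 -0.1] T [-0.04 -0.01 -0.  ] op 20.3
shift cm [  4.051 -23.346 -12.112] rot [-0.0018  0.0037 -0.0094] rows>= 6.38
```

servo_tool(moves=[[[0, 0, 0, 0, 0, -3, 4.5], [0, 0, 0, 0, 0, -3.5, 4.5], [0, 0, 0, 0.3, -1.5, -3.5, 4.5], [0, 0, 0, 0.6, -3.2, -2, 4.5], [0, 0, 0, 0.6, -3.5, 0, 4.5], [0, 0, 0, 0.6, -3.5, 0, 4.5], [0, 0, 0, 0.6, -3.5, 0, 4.5], [0, 0, 0, 0.6, -3.5, 0, 4.5], [0, 0, 0, 0.5, -2, 0, 4.5], [0, 0, 0, 0.2, 0, 0, 4.5], [0, 0, 0, 0, 0, 0, 4.5]]])

```text
time: 23.23
ee_pos: [0.5452, 0.0223, 0.32]
tcp_rot: [-179.7, 0.5, 178.7]
wrist_force: [-0.4, 0.5, -0.3]
opening: 0.0451
```

```bash
python3 - <<'E'
from h import *
to([.550,.017,.30],[180,0,180])
snap("wrist","d1")
E
```

```text
t 23.23 p [545.2  22.3 320. ] rpy [-179.7     0.55  178.67] q [  2.5   7.   22.4 104.8  -0.3   3.8] F [-0.4  0.5 -0.3] T [-0.04  0.04 -0.04] op 45.1
shift cm [-0.469 -0.506  2.007] rot [-0.0053  0.0095 -0.0232] rows>= 0.51
```

View pics/d1.png

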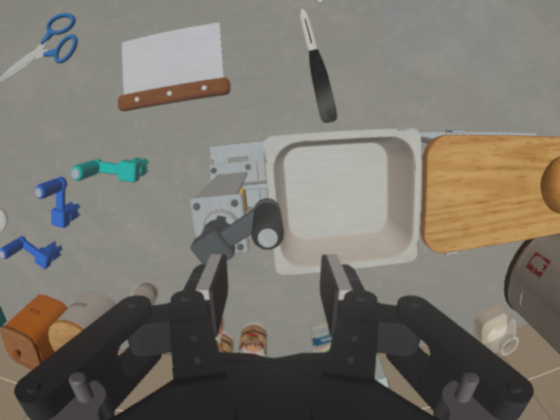

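```bash
python3 - <<'E'
from h import *
c=pickle.load(open("pics/d1.pkl","rb"));a=cv2.imread("pics/d1.png")
cv2.imwrite("pics/d1c.png",cv2.resize(a[190:270,185:290],None,fx=6,fy=6,interpolation=cv2.INTER_CUBIC))
g=onz("wrist",267,237,.269,c);print(g, np.degrees(np.arctan2(g[1]+.0314,g[0]-.578)))
E
```

```text
[0.54758914 0.01769601 0.269     ] 121.77474143292271
```

View pics/d1c.png

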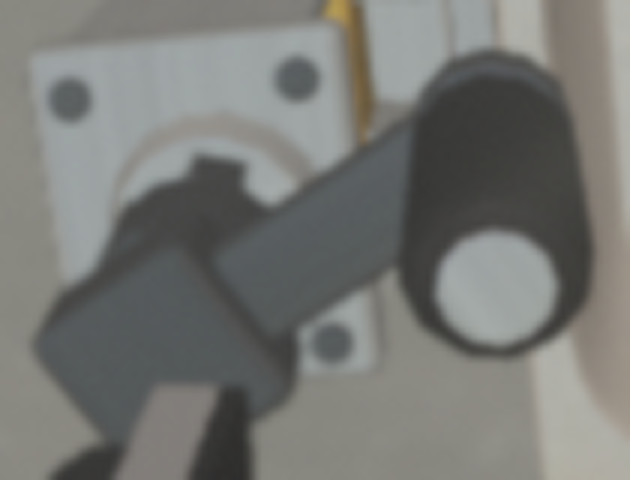

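servo_tool(moves=[[[-0.005, 0.01, -0.02, -0.22, -0.47, 0, 4.5], [0, 0, 0, 0, 0, 0, 4.5], [0, 0, 0, 0, 0, 2, 4.5], [0, 0, 0, 0, 0, 2.5, 4.5], [0, 0, 0, 0, 0, 2.5, 4.5], [0, 0, 0, 0, 0, 1, 4.5], [0, 0, 0, 0, 0, 0, 4.5]]])

```text
time: 23.87
ee_pos: [0.5495, 0.023, 0.2381]
tcp_rot: [180.0, 0.2, 179.9]
wrist_force: [-0.7, 0.1, -0.1]
opening: 0.0452
```

```bash
python3 - <<'E'
from h import *
to([.5475,.0177,.236],[180,0,180])
E
```

```text
t 23.87 p [549.5  23.  238.1] rpy [179.97   0.22 179.95] q [ 2.4  4.9 10.8 95.6  0.   2.4] F [-0.7  0.1 -0.1] T [ 0.03 -0.    0.02] op 45.2
shift cm [ 0.196 -0.528  0.21 ] rot [ 0.0005  0.0038 -0.0009] rows>= 0.14
```

servo_tool(moves=[[[0, 0, 0, 0.2, -0.53, 0.2, 4.5], [0, 0, 0, 0, 0, 0, 4.5], [0, 0, 0, 0, 0, 0, 4.5], [0, 0, 0, 0, 0, 0, 2.5], [0, 0, 0, 0, 0, 0, 1.5], [0, 0, 0, 0, 0, 0, 1.5], [0, 0, 0, 0, 0, 0, 1.5]]], force=40)

```text
time: 24.45
ee_pos: [0.5484, 0.0184, 0.2393]
tcp_rot: [-179.9, 0.4, -180.0]
wrist_force: [-0.1, -3.1, -2.8]
opening: 0.0202
```

```bash
python3 orb.py 9 10
```

```text
t 24.45 p [548.4  18.4 239.3] rpy [-179.91    0.41 -179.99] q [ 2.   4.6 10.5 95.6 -0.1  2. ] F [-0.1 -3.1 -2.8] T [-0.49  0.13  0.02] op 20.2
ang 122.5 rad mm 57.08 dz -3.3122340132055115
[0,0,0,-0.87,0.23,0,1.5], [0,0,0,-0.82,0.28,0,1.5], [0,0,0,-0.85,0.15,0,1.5], [0,0,0,-0.86,0.02,0,1.5], [0,0,0,-0.85,-0.12,0,1.5], [0,0,0,-0.83,-0.25,0,1.5], [0,0,0,-0.78,-0.38,0,1.5], [0,0,0,-0.71,-0.49,0,1.5], [0,0,0,-0.62,-0.60,0,1.5], [0,0,0,-0.52,-0.69,0,1.5],
```

servo_tool(moves=[[[0, 0, 0, -0.8, 0.3, 0, 1.5], [0, 0, 0, -0.82, 0.27, 0, 1.5], [0, 0, 0, -0.85, 0.13, 0, 1.5], [0, 0, 0, -0.86, 0.0, 0, 1.5], [0, 0, 0, -0.84, -0.15, 0, 1.5], [0, 0, 0, -0.81, -0.29, 0, 1.5], [0, 0, 0, -0.6, -0.35, 0, 1.5], [0, 0, 0, 0, 0, 0, 1.5]]])

```text
time: 25.12
ee_pos: [0.6077, 0.0192, 0.2377]
tcp_rot: [180.0, -0.0, -180.0]
wrist_force: [-4.7, -2.2, 1.7]
opening: 0.0203
```

```bash
python3 orb.py 8 4
```

```text
t 25.12 p [607.7  19.2 237.7] rpy [ 1.7997e+02 -3.0000e-02 -1.7996e+02] q [ 1.8 13.4 20.3 97.   0.   1.8] F [-4.7 -2.2  1.7] T [-0.6   0.98 -0.04] op 20.3
ang 59.7 rad mm 56.64 dz -1.7217084498990403
[0,0,0,-0.55,-0.57,0,1.5], [0,0,0,-0.57,-0.52,0,1.5], [0,0,0,-0.49,-0.59,0,1.5], [0,0,0,-0.40,-0.65,0,1.5],
```

servo_tool(moves=[[[0, 0, 0, -0.45, -0.6, 0, 1.5], [0, 0, 0, -0.38, -0.55, 0, 1.5], [0, 0, 0, 0, 0, 0, 1.5]]])

```text
time: 25.37
ee_pos: [0.6182, 0.0093, 0.2387]
tcp_rot: [179.7, 0.2, -179.9]
wrist_force: [-3.2, -0.4, -2.3]
opening: 0.0205
```

```bash
python3 orb.py 8 4
```

```text
t 25.37 p [618.2   9.3 238.7] rpy [ 1.7971e+02  1.7000e-01 -1.7985e+02] q [ 0.7 14.8 22.1 97.1  0.3  0.6] F [-3.2 -0.4 -2.3] T [0.09 0.66 0.01] op 20.5
ang 44.9 rad mm 55.28 dz -2.705999754921862
[0,0,0,-0.48,-0.60,0,1.5], [0,0,0,-0.42,-0.65,0,1.5], [0,0,0,-0.32,-0.70,0,1.5], [0,0,0,-0.22,-0.73,0,1.5],
```

servo_tool(moves=[[[0, 0, 0, 0, 0, 0, 4.5], [0, 0, 0, 0, 0, 0, 4.5], [0, 0, 0, 0, 0, 0, 4.5], [0, 0, 0, 0, 0, -1, 4.5], [0, 0, 0, 0, 0, -2.5, 4.5], [0, 0, 0, 0, 0, -2.5, 4.5], [0, 0, 0, 0, 0, 0, 4.5], [0, 0, 0, 0, 0, 0, 4.5]]])

```text
time: 26.03
ee_pos: [0.6173, 0.0081, 0.2997]
tcp_rot: [179.9, 0.1, -179.9]
wrist_force: [0.2, -0.0, -0.4]
opening: 0.045
```

```bash
python3 - <<'E'
from h import *
to([.590,.12,.29],[180,0,180])
E
```

```text
t 26.03 p [617.3   8.1 299.7] rpy [ 1.7988e+02  1.3000e-01 -1.7991e+02] q [7.000e-01 1.720e+01 3.200e+01 1.047e+02 1.000e-01 6.000e-01] F [ 0.2 -0.  -0.4] T [-0.04 -0.04  0.03] op 45.0
shift cm [ 2.715 11.191  0.99 ] rot [0.0022 0.0022 0.0015] rows>= 2.77
```

servo_tool(moves=[[[0, 0, 0, 0.6, 2.3, 0, 2], [0, 0, 0, 0.7, 2.8, 0, 2], [0, 0, 0, 0.7, 2.8, 0, 2], [0, 0, 0, 0.6, 2.3, 1, 2], [0, 0, 0, 0, 0, 3, 2], [0, 0, 0, 0, 0, 3, 2], [0, 0, 0, 0, 0, 3, 2], [0, 0, 0, 0, 0, 1, 2], [0, 0, 0, 0, 0, 0, 2], [0, 0, 0, 0, 0, 0, 2]]])

```text
time: 26.87
ee_pos: [0.588, 0.1145, 0.1792]
tcp_rot: [-180.0, 0.1, -179.9]
wrist_force: [0.1, -0.5, 1.4]
opening: 0.02
```

```bash
python3 - <<'E'
from h import *
to([.585,.12,.18],[180,0,180])
snap("wrist","e1")
E
```

```text
t 26.87 p [588.  114.5 179.2] rpy [-1.8000e+02  9.0000e-02 -1.7993e+02] q [11.  10.9 10.9 89.9 -0.  11. ] F [ 0.1 -0.5  1.4] T [-0.01  0.01  0.04] op 20.0
shift cm [ 0.303  0.548 -0.082] rot [-0.      0.0016  0.0012] rows>= 0.15
```

servo_tool(moves=[[[0, 0, 0, 0, 2.5, 0, 2], [0, 0, 0, 0, 3, 0, 2], [0, 0, 0, 0, 1.5, 0, 2], [0, 0, 0, 0, 0, 0, 2], [0, 0, 0, 0, 0, 0, 2], [0, 0, 0, 0, 0, 0, 2]]])

```text
time: 27.42
ee_pos: [0.5908, 0.1857, 0.1862]
tcp_rot: [179.9, 0.6, 179.9]
wrist_force: [0.3, 0.2, -0.7]
opening: 0.0201
```

```bash
python3 - <<'E'
from h import *
to([.585,.19,.18],[180,0,180])
snap("wrist","e3")
E
```

```text
t 27.42 p [590.8 185.7 186.2] rpy [179.9    0.6  179.89] q [17.5 13.3 14.5 90.6 -0.1 17.6] F [ 0.3  0.2 -0.7] T [ 0.01 -0.    0.01] op 20.1
shift cm [0.584 0.428 0.611] rot [ 0.0018  0.0106 -0.0019] rows>= 0.23
```

servo_tool(moves=[[[0, 0, 0, 0, 2.5, 0, 2], [0, 0, 0, 0, 3, 0, 2], [0, 0, 0, 0, 1.5, 0, 2], [0, 0, 0, 0, 0, 0, 2], [0, 0, 0, 0, 0, 0, 2], [0, 0, 0, 0, 0, 0, 2]]])

```text
time: 27.97
ee_pos: [0.5928, 0.2516, 0.1886]
tcp_rot: [179.9, 0.8, 179.5]
wrist_force: [0.7, 0.4, -0.4]
opening: 0.0203
```

```bash
python3 - <<'E'
from h import *
to([.585,.26,.18],[180,0,180])
snap("wrist","e2")
L=[cv2.resize(cv2.imread(f"pics/{t}.png")[110:210],None,fx=1.4,fy=1.4) for t in("e1","e3","e2")]
cv2.imwrite("pics/e.png",np.vstack(L))
E
```

```text
t 27.97 p [592.8 251.6 188.6] rpy [179.94   0.77 179.49] q [23.1 16.8 19.  91.4 -0.3 23.6] F [ 0.7  0.4 -0.4] T [-0.04  0.07 -0.  ] op 20.3
shift cm [0.801 0.831 0.845] rot [ 0.001   0.0134 -0.009 ] rows>= 0.34
```

View pics/e.png

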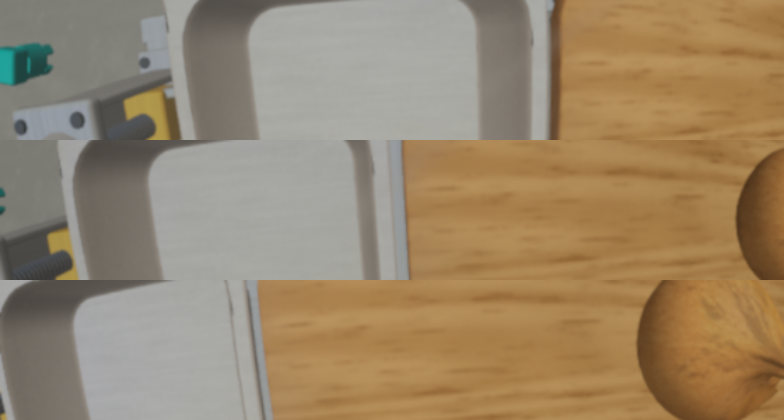

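```bash
python3 - <<'E'
from edge import *
for t,lo,hi in (("e1",376,408),("e3",264,296),("e2",166,196)):
    im=cv2.imread(f"pics/{t}.png").astype(int)
    for r in (125,160,195):
        print(t,r,lo,"mean",im[r,lo:hi].mean(1).astype(int).tolist());print("    rb",(im[r,lo:hi,2]-im[r,lo:hi,0]).tolist())
E
```

```text
e1 125 376 mean [121, 126, 135, 154, 164, 167, 168, 168, 169, 168, 168, 168, 167, 161, 146, 128, 105, 82, 72, 73, 71, 72, 77, 85, 100, 113, 121, 125, 126, 127, 127, 127]
    rb [18, 17, 16, 10, 6, 5, 5, 4, 5, 4, 5, 5, 4, 7, 11, 11, 12, 30, 48, 53, 54, 54, 57, 65, 78, 86, 90, 89, 87, 85, 85, 85]
e1 160 376 mean [123, 126, 131, 141, 159, 167, 168, 168, 168, 168, 169, 169, 169, 166, 155, 138, 122, 98, 79, 74, 74, 76, 78, 86, 105, 119, 126, 128, 127, 129, 129, 129]
    rb [18, 19, 19, 16, 10, 7, 6, 5, 5, 6, 5, 6, 6, 7, 10, 13, 15, 28, 47, 54, 54, 56, 57, 66, 81, 89, 92, 92, 90, 91, 90, 90]
e1 195 376 mean [123, 127, 132, 143, 162, 168, 168, 168, 167, 166, 166, 166, 166, 160, 146, 130, 110, 89, 76, 73, 73, 76, 83, 96, 110, 119, 124, 126, 127, 127, 127, 128]
    rb [18, 19, 19, 16, 8, 6, 7, 6, 7, 7, 6, 6, 7, 9, 13, 16, 22, 38, 50, 50, 52, 55, 61, 73, 83, 88, 89, 88, 88, 88, 88, 88]
e3 125 264 mean [122, 124, 139, 159, 165, 166, 166, 167, 167, 167, 167, 165, 161, 150, 146, 151, 154, 154, 154, 152, 151, 148, 137, 117, 113, 118, 122, 124, 125, 125, 126, 125]
    rb [17, 14, 6, 4, 4, 3, 4, 3, 
[... 835 characters left out ...]
5, 125, 125, 125, 125]
    rb [5, 5, 5, 5, 5, 5, 5, 6, 9, 15, 18, 15, 5, -3, -5, -5, -5, 2, 26, 67, 84, 84, 84, 84, 85, 85, 86, 86, 86, 86]
e2 160 166 mean [162, 150, 146, 160, 168, 169, 169, 169, 170, 170, 170, 168, 163, 150, 132, 110, 112, 139, 151, 152, 152, 147, 134, 123, 122, 123, 124, 125, 125, 125]
    rb [7, 10, 13, 8, 5, 5, 6, 6, 5, 6, 6, 6, 9, 16, 19, 16, 8, -1, -4, -4, -3, 5, 32, 71, 84, 84, 84, 84, 85, 85]
e2 195 166 mean [167, 167, 167, 167, 167, 163, 152, 150, 161, 168, 169, 169, 169, 169, 168, 168, 167, 159, 145, 125, 106, 116, 143, 151, 152, 152, 147, 136, 132, 133]
    rb [6, 6, 6, 6, 6, 7, 10, 11, 9, 6, 6, 5, 5, 6, 6, 7, 8, 11, 17, 19, 16, 7, -1, -2, -2, -1, 12, 47, 76, 81]
```

```bash
cat > meas2.py <<'E'
from edge import *
def cross(v,lev,start,step):
    i=start
    while 0<i+step<len(v) and v[i+step]>lev: i+=step
    j=i+step
    return i+step*(v[i]-lev)/(v[i]-v[j])
def lines(tag,P0,B0,rows=range(118,200),dp=8,db=10):
    im=cv2.GaussianBlur(cv2.imread(f"pics/{tag}.png"),(1,5),0).astype(float); c=pickle.load(open(f"pics/{tag}.pkl","rb"))
    m=im.mean(2); rb=im[:,:,2]-im[:,:,0]; r={}
    fp=lambda r:P0[0]+(P0[1]-P0[0])*(r-125)/70; fb=lambda r:B0[0]+(B0[1]-B0[0])*(r-125)/70
    pp=[];bb=[]
    for y in rows:
        s=int(fp(y))-4; pp.append((cross(m[y],np.median(m[y,s-1:s+2])-dp,s,1),y))
        s=int(fb(y))+6; bb.append((cross(rb[y],np.median(rb[y,s-2:s+6])-db,s,-1),y))
    for nm,q in(("pan",pp),("board",bb)):
        A,sd=fitline(np.array(q)); r[nm]=plane(c,A,rows[0],rows[-1])[:2]; print(tag,nm,round(sd,2),round(np.polyval(A,125),2),round(np.polyval(A,195),2))
    return r
def rep(V,rows=range(118,200),**k):
    R={t:lines(t,*V[t],rows=rows,**k) for t in V}; T=list(V)
    for i in range(len(T)):
        for j in range(i):
            o={n:line3(*R[T[i]][n],*R[T[j]][n],.575)*1000 for n in("pan","board")}
            print(T[j],T[i],{n:np.round(o[n][1:],2).tolist() for n in o},"gap",round(o["board"][2]-o["pan"][2],2))
E
python3 - <<'E'
from meas2 import *
rep({"e1":((390,390),(400,400)),"e3":((276.5,281.5),(288,292)),"e2":((175,184),(185,193))})
print("--- before"); rep({"c1":((380,380.7),(391,391.5)),"c2":((178.5,187),(187,195))})
E
```

```text
e1 pan 0.08 389.03 389.07
e1 board 0.17 400.02 399.46
e3 pan 0.12 276.35 280.99
e3 board 0.14 288.31 292.19
e2 pan 0.08 173.94 182.84
e2 board 0.09 185.37 193.76
e1 e3 {'pan': [191.07, 122.95], 'board': [198.34, 123.43]} gap 0.48
e1 e2 {'pan': [190.96, 123.25], 'board': [198.52, 122.99]} gap -0.27
e3 e2 {'pan': [191.06, 123.59], 'board': [198.38, 122.49]} gap -1.1
--- before
c1 pan 0.1 378.7 379.74
c1 board 0.17 390.9 391.29
c2 pan 0.1 177.34 185.92
c2 board 0.11 187.91 196.04
c1 c2 {'pan': [190.96, 121.21], 'board': [198.51, 122.96]} gap 1.75
```

Triangulated gap is now about 0 ± 0.5 mm. For an independent check I'll take an oblique view from the front.

servo_tool(moves=[[[0, 0, 0, 1.5, -0.5, -2, 2], [0, 0, 0, 3, -1.2, -2, 2], [0, 0, 0, 3, -1.2, -1, 2], [0, 0, 0, 3, -1.2, 0, 2], [0, 0, 0, 2.5, -1, 0, 2], [0, -0.06, 0, 0, 0, 0, 2], [0, -0.12, 0, 0, 0, 0, 2], [0, -0.12, 0, 0, 0, 0, 2], [0, -0.12, 0, 0, 0, 0, 2], [0, -0.12, 0, 0, 0, 0, 2]]])

```text
time: 28.85
ee_pos: [0.4603, 0.1882, 0.2386]
tcp_rot: [179.9, 32.6, 178.4]
wrist_force: [-0.8, -0.6, 0.3]
opening: 0.0197
```

```bash
python3 - <<'E'
from h import *
st()
E
```

```text
t 28.85 p [460.3 188.2 238.6] rpy [179.93  32.55 178.42] q [ 32.  -31.3 -25.6  67.7 -17.3  29.3] F [-0.8 -0.6  0.3] T [ 0.    0.47 -0.01] op 19.7
```

servo_tool(moves=[[[0, -0.1, 0.01, 0.8, 0.3, 0.8, 2], [0, -0.1, 0.01, 0.8, 0.3, 0.8, 2], [0, 0, 0, 0.8, 0, 0.8, 2], [0, 0, 0, 0, 0, 0, 2], [0, 0, 0, 0, 0, 0, 2]]])

```text
time: 29.27
ee_pos: [0.4536, 0.1888, 0.2026]
tcp_rot: [178.7, 45.2, 176.3]
wrist_force: [-0.0, 0.8, 1.7]
opening: 0.0199
```

```bash
python3 - <<'E'
from h import *
st();snap("wrist","f1")
E
```

```text
t 29.27 p [453.6 188.8 202.6] rpy [178.65  45.21 176.27] q [ 37.8 -43.2 -41.5  53.9 -26.9  31.6] F [-0.   0.8  1.7] T [ 0.01  0.62 -0.01] op 19.9
```

View pics/f1.png

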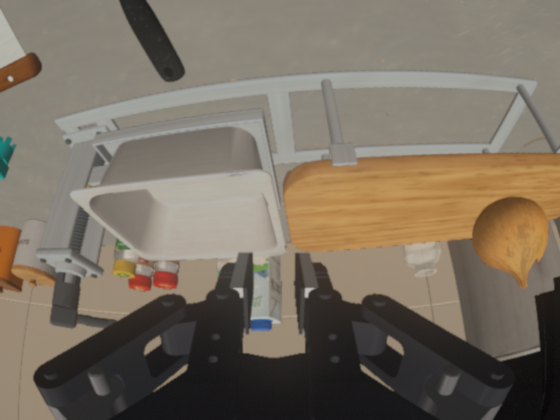

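```bash
python3 - <<'E'
from h import *
a=cv2.imread("pics/f1.png")
cv2.imwrite("pics/f1c.png",cv2.resize(a[140:240,200:390],None,fx=4.2,fy=4.2,interpolation=cv2.INTER_CUBIC))
E
```

```text
(no output)
```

View pics/f1c.png

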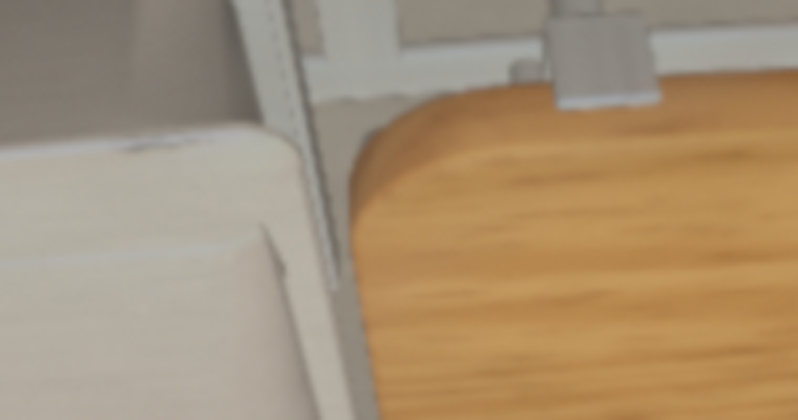

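View pics/e3.png

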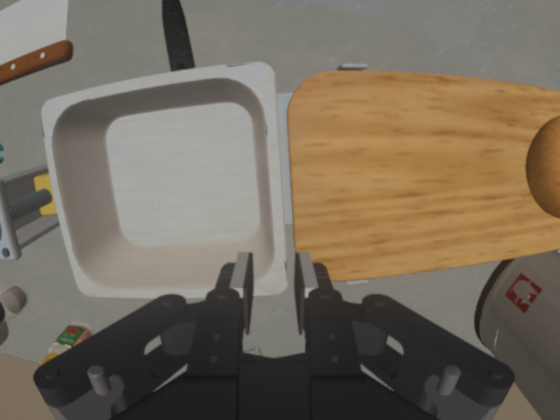

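```bash
python3 - <<'E'
from edge import *
f=cv2.imread("pics/f1.png").astype(int);e=cv2.imread("pics/e3.png").astype(int)
for x in (130,180,230): print("f pan",x,162,f[162:192,x].mean(1).astype(int).tolist())
for x in (330,380,430): print("f board",x,150,f[150:184,x].mean(1).astype(int).tolist(),"\n  rb",(f[150:184,x,2]-f[150:184,x,0]).tolist())
for x in (100,150,200): print("e pan",x,60,e[60:112,x].mean(1).astype(int).tolist())
for x in (330,380,430): print("e board",x,60,e[60:90,x].mean(1).astype(int).tolist(),"\n  rb",(e[60:90,x,2]-e[60:90,x,0]).tolist())
E
```

```text
f pan 130 162 [112, 113, 113, 115, 115, 114, 114, 115, 116, 116, 118, 117, 117, 117, 117, 119, 120, 121, 121, 125, 140, 156, 171, 174, 170, 169, 169, 166, 155, 136]
f pan 180 162 [117, 118, 118, 119, 118, 120, 120, 119, 120, 120, 122, 122, 122, 126, 135, 151, 171, 175, 173, 171, 170, 168, 169, 170, 172, 171, 171, 171, 172, 172]
f pan 230 162 [121, 121, 121, 122, 122, 124, 126, 127, 129, 135, 141, 159, 164, 153, 158, 167, 169, 171, 172, 171, 171, 170, 170, 170, 170, 171, 171, 171, 171, 171]
f board 330 150 [121, 123, 123, 126, 130, 135, 137, 139, 135, 115, 104, 106, 109, 111, 112, 114, 116, 120, 123, 123, 124, 127, 129, 133, 139, 142, 140, 134, 132, 132, 131, 128, 126, 127] 
  rb [10, 10, 10, 10, 10, 9, 9, 8, 13, 30, 59, 73, 78, 81, 82, 83, 85, 86, 87, 89, 90, 91, 92, 92, 93, 91, 90, 91, 93, 94, 95, 95, 94, 94]
f board 380 150 [159, 159, 159, 160, 159, 153, 133, 108, 102, 106, 111, 114, 118, 119, 121, 122, 123, 123, 124, 125, 127, 133, 135, 134, 129, 126, 123, 122, 125, 129, 132, 135, 136, 136] 
  rb [8, 9, 9, 10, 11, 12, 25, 56, 76, 81, 83, 85, 85, 88, 89, 89, 90, 92, 93, 93, 94, 94,
[... 1305 characters left out ...]
4, 126] 
  rb [10, 9, 9, 9, 9, 9, 9, 9, 9, 10, 27, 70, 84, 84, 85, 85, 87, 87, 88, 87, 87, 86, 86, 85, 84, 83, 84, 84, 83, 83]
e board 380 60 [122, 123, 123, 124, 124, 124, 123, 123, 123, 122, 121, 120, 120, 119, 118, 113, 111, 109, 110, 112, 112, 115, 116, 118, 119, 121, 123, 125, 127, 127] 
  rb [14, 14, 14, 14, 14, 14, 14, 13, 13, 15, 26, 57, 79, 83, 83, 84, 84, 85, 85, 86, 88, 89, 89, 88, 90, 89, 89, 90, 88, 89]
e board 430 60 [122, 122, 122, 121, 120, 121, 120, 120, 120, 119, 120, 121, 122, 124, 122, 115, 111, 111, 115, 118, 115, 111, 111, 115, 121, 124, 124, 124, 124, 122] 
  rb [7, 7, 7, 7, 8, 8, 8, 8, 8, 9, 8, 8, 14, 40, 78, 88, 88, 89, 90, 90, 89, 90, 88, 88, 88, 88, 88, 88, 87, 88]
```

```bash
python3 - <<'E'
from edge import *
f=cv2.imread("pics/f1.png");e=cv2.imread("pics/e3.png")
cf=pickle.load(open("pics/f1.pkl","rb"));ce=pickle.load(open("pics/e3.pkl","rb"))
def col(im,cols,ya,yb,sg,ch):
    P=edgepts(np.ascontiguousarray(im.transpose(1,0,2)),cols,ya,yb,sg,ch); return P
def plane2(c,P):
    A=np.polyfit(P[:,1],P[:,0],2);res=P[:,0]-np.polyval(A,P[:,1]);m=abs(res)<.5
    A=np.polyfit(P[m,1],P[m,0],2);print(" std",round(np.std(P[m,0]-np.polyval(A,P[m,1])),2),m.mean())
    D=[ray("wrist",x,np.polyval(A,x),c)[1] for x in np.linspace(P[0,1],P[-1,1],15)]
    o=ray("wrist",1,1,c)[0]; return o,np.linalg.svd(np.array(D))[2][2]
L=lambda x0,y0,x1,y1,w:(lambda x:y0+(y1-y0)*(x-x0)/(x1-x0)-w,lambda x:y0+(y1-y0)*(x-x0)/(x1-x0)+w)
def solve(a,b,y): M=np.array([a[1],b[1],[0,1,0]]); return np.linalg.solve(M,[a[1]@a[0],b[1]@b[0],y])*1000
w=L(130,182.4,180,177,4); pf=plane2(cf,col(f,range(120,225),*w,1,None))
w=L(100,85.2,200,67.2,4); pe=plane2(ce,col(e,range(90,225),*w,1,None))
w=L(380,157,430,154.7,4); bf=plane2(cf,col(f,range(375,480),*w,1,"rb"))
w=L(380,71,430,73.2,4); be=plane2(ce,col(e,range(385,480),*w,1,"rb"))
print("pan front edge",[np.round(solve(pf,pe,y),2) for y in(.06,.10,.15)])
print("board front lower edge",[np.round(solve(bf,be,y),2) for y in(.22,.24,.26)])
E
```

```text
std 0.06 1.0
 std 0.1 1.0
 std 0.07 1.0
 std 0.07 1.0
pan front edge [array([490.13,  60.  , 121.5 ]), array([487.44, 100.  , 121.56]), array([484.09, 150.  , 121.63])]
board front lower edge [array([486.71, 220.  , 112.29]), array([485.36, 240.  , 112.31]), array([484.02, 260.  , 112.34])]
```

```bash
python3 - <<'E'
from meas import *
W={("e1","pan"):(391,125,391,195,3),("e1","board"):(399.8,125,399.2,195,3),
("e2","pan"):(175.6,125,184.8,195,2.5),("e2","board"):(184.5,125,193,195,3),
("e3","pan"):(277,125,281.5,195,1.5),("e3","board"):(287,125,291.2,195,3)}
meas("e1","e2",W,118,198);meas("e1","e3",W,118,198)
from meas2 import rep
for dp,db in((8,10),(15,15),(20,8)):
    print(dp,db);rep({"e1":((390,390),(400,400)),"e2":((175,184),(185,193))},dp=dp,db=db)
E
```

```text
e1 pan std 0.11 [[393.0, 118.0], [392.1, 136.0], [392.4, 154.0], [392.2, 172.0], [391.9, 190.0]]
e1 board std 0.14 [[400.2, 118.0], [399.7, 136.0], [399.7, 154.0], [399.5, 172.0], [398.9, 190.0]]
e2 pan std 0.08 [[174.6, 118.0], [176.8, 136.0], [178.8, 154.0], [181.2, 172.0], [183.7, 190.0]]
e2 board std 0.05 [[183.7, 118.0], [185.4, 136.0], [187.5, 154.0], [189.6, 172.0], [192.1, 190.0]]
pan [[550.0, 190.77, 124.63], [575.0, 192.5, 124.8], [600.0, 194.22, 124.97]]
board [[550.0, 196.31, 123.46], [575.0, 197.92, 123.33], [600.0, 199.53, 123.21]]
board-pan dz [-1.17 -1.47 -1.77]
e1 pan std 0.11 [[393.0, 118.0], [392.1, 136.0], [392.4, 154.0], [392.2, 172.0], [391.9, 190.0]]
e1 board std 0.14 [[400.2, 118.0], [399.7, 136.0], [399.7, 154.0], [399.5, 172.0], [398.9, 190.0]]
e3 pan std 0.11 [[275.9, 118.0], [277.1, 136.0], [278.4, 154.0], [279.0, 172.0], [280.6, 190.0]]
e3 board std 0.09 [[286.8, 118.0], [287.9, 136.0], [289.0, 154.0], [290.0, 172.0], [291.1, 190.0]]
pan [[550.0, 189.27, 128.61], [575.0, 190.96, 128.9], [600.0, 192.64, 129.2]]
board [[550.0, 196.02, 124.17], [575.0, 197.69, 123.89], [600.0, 199.36, 123.61]]
board-pan dz [-4.44 -5.01 -5.58]
8 10
e1 pan 0.08 389.03 389.07
e1 board 0.17 400.02 399.46
e2 pan 0.08 173.94 182.84
e2 board 0.09 185.37 193.76
e1 e2 {'pan': [190.96, 123.25], 'board': [198.52, 122.99]} gap -0.27
15 15
e1 pan 0.07 389.52 389.55
e1 board 0.15 399.53 399.01
e2 pan 0.06 174.56 183.47
e2 board 0.08 185.16 193.56
e1 e2 {'pan': [191.37, 123.17], 'board': [198.31, 122.79]} gap -0.38
20 8
e1 pan 0.07 389.85 389.89
e1 board 0.17 400.24 399.64
e2 pan 0.06 174.93 183.82
e2 board 0.09 185.47 193.87
e1 e2 {'pan': [191.62, 123.16], 'board': [198.62, 123.06]} gap -0.1
```

```bash
python3 - <<'E'
from meas2 import *
a=cv2.imread("pics/a1.png").astype(int)
for r in (165,190,215): print(r,a[r,460:478].mean(1).astype(int).tolist(),(a[r,460:478,2]-a[r,460:478,0]).tolist())
# windows in terms of rows 125->195 extrapolated
rep({"a1":((462.3,452.5),(475.5,464.5)),"a2":((341,335.5),(351,344.5))},rows=range(165,215))
E
```

```text
165 [133, 133, 133, 133, 133, 132, 122, 92, 74, 74, 75, 79, 92, 109, 122, 126, 128, 129] [10, 10, 9, 9, 9, 10, 15, 35, 53, 58, 59, 61, 72, 89, 95, 94, 95, 94]
190 [135, 135, 129, 104, 82, 76, 76, 78, 86, 107, 126, 136, 138, 137, 138, 138, 138, 138] [11, 11, 14, 27, 47, 55, 56, 58, 68, 84, 92, 92, 91, 92, 92, 92, 92, 92]
215 [80, 75, 77, 80, 91, 111, 122, 126, 126, 126, 126, 127, 126, 127, 126, 126, 127, 127] [48, 52, 54, 59, 70, 85, 91, 91, 90, 91, 90, 91, 91, 91, 91, 92, 92, 92]
a1 pan 0.34 468.43 453.44
a1 board 0.08 477.67 468.14
a2 pan 0.08 339.92 334.82
a2 board 0.1 351.66 346.56
a1 a2 {'pan': [189.99, 103.79], 'board': [198.4, 123.89]} gap 20.1
```

The crease-based gap is steady at about −0.1 to −0.4 mm, and turns counted agree. I'll retreat and check that the crank is still fully home.

servo_tool(moves=[[[0, 0.06, 0, 0, 0, -1.5, 4], [0, 0.12, 0, 0, 0, -2, 4], [0, 0.12, 0, 0, 0, -2, 4], [0, 0.12, 0, 0, 0, -2, 4], [0, 0.12, 0, 0, 0, -2, 4], [0, 0.12, 0, 0, 0, -1, 4], [0, 0.1, 0, 0, -2, 0, 4], [0, 0, 0, 0, -3, 0, 4], [0, 0, 0, 0, -3, 0, 4], [0, 0, 0, 0, -2, 0, 4], [0, 0, 0, 0, 0, 0, 4], [0, 0, 0, 0, 0, 0, 4]]])

```text
time: 30.32
ee_pos: [0.4047, 0.0834, 0.3018]
tcp_rot: [178.5, -0.8, 176.2]
wrist_force: [0.0, 0.1, 0.7]
opening: 0.04
```

```bash
python3 - <<'E'
from h import *
st();snap("wrist","g1");snap("side","gs");snap("top","gt")
im=cv2.imread("pics/gs.png");cv2.imwrite("pics/gsc.png",cv2.resize(im[150:250,230:330],None,fx=6,fy=6,interpolation=cv2.INTER_CUBIC))
E
```

```text
t 30.32 p [404.7  83.4 301.8] rpy [178.52  -0.77 176.23] q [ 10.5 -10.9   2.9 104.1   1.6  14.3] F [0.  0.1 0.7] T [ 0.02  0.01 -0.01] op 40.0
```

View pics/g1.png

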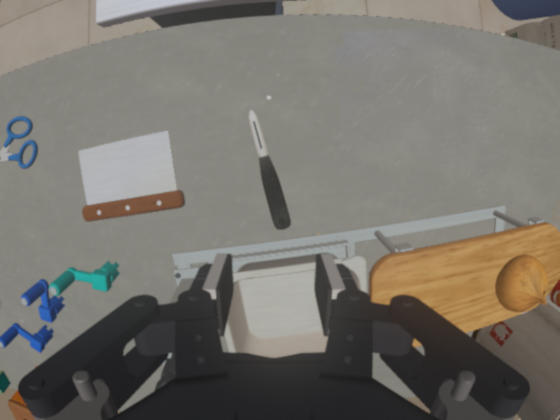

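View pics/gsc.png

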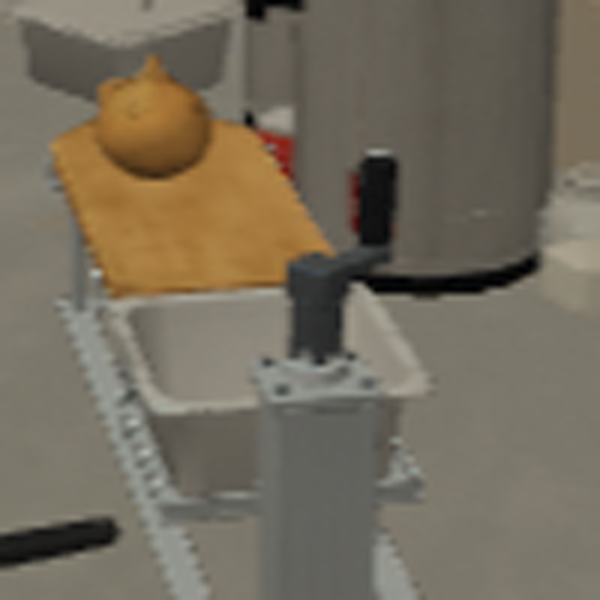

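```bash
python3 - <<'E'
from h import *
c=imaging.calibration("side")
for z in (.170,.180,.224,.234):
    u,v=proj("side",[.578,-.0314,z],c);print(z,(u-230)*6,(v-150)*6)
g=np.array([.578,-.0314])+.055*np.array([np.cos(np.radians(44)),np.sin(np.radians(44))])
for z in(.269,.279):
    u,v=proj("side",[*g,z],c);print("grip",z,(u-230)*6,(v-150)*6)
a=cv2.imread("pics/s7f.png");b=cv2.imread("pics/gs.png")
A=cv2.resize(a[190:225,265:300],None,fx=11,fy=11,interpolation=cv2.INTER_CUBIC);B=cv2.resize(b[190:225,265:300],None,fx=11,fy=11,interpolation=cv2.INTER_CUBIC)
cv2.imwrite("pics/cmp.png",np.hstack([A,B]))
E
```

```text
0.17 313.0032089982724 351.2989632823384
0.18 313.1210547831098 333.88898041356543
0.224 313.6465481773266 256.25505397673294
0.234 313.7675883400002 238.37314872673176
grip 0.269 376.6877896448509 148.4568483105059
grip 0.279 376.9622196560201 130.56485096752402
```

View pics/cmp.png

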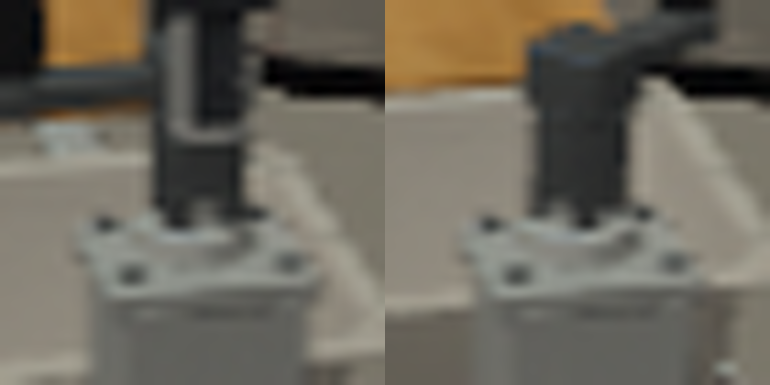

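View pics/gt.png

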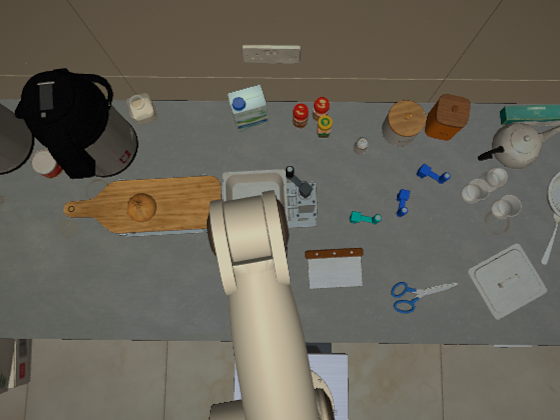

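The hub's lower end and head sit where they were when pressed home: head top at about row 258 (predicted 256), grip top at 150 (predicted 148.5). The bystanders haven't moved and the arm is clear, so I'm handing in.

```bash
python3 -c "
from workcell import bot
print(bot.job_done())"
```

```text
the job is handed in; nothing more can be done
None
```

The crank is fully home on the spindle and the pan's rim is level with the board top, to about half a millimetre by my measurements. I handed the job in at about 30 s of the 70 s allowed.

**Fitting the crank:** I chose the dark crank, not the blue or turquoise ones. I read the cross pin's direction from the wrist camera and turned the crank to match. It passed the spring balls at about 5 N and stopped hard at home, pressed with no more than about 13 N.

**Winding:** I wound about 862° clockwise by the grip, in two goes. The wrist force I read during winding stayed under 10 N.

**Last checks:**
- **Level:** the widest-spaced pair of wrist views puts the rim 0.1 to 0.4 mm above the board, and the turns counted agree. Two closer-spaced pairs disagreed, giving the rim 0.5 mm below and 1.1 mm above. I dropped a second edge-detection method because it picked up the rim's lower lip. An oblique view from the front could not settle it.
- **Camera offset:** the board top measured 2 mm below its stated 125 mm, within the calibration error, so I compared the rim with the board directly.
- **Crank seated:** in the side view the hub's lower end is where it was when pressed home.
- **Surroundings:** the bystanders look unmoved in the last views, and the arm is clear of everything.

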